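# Torque up the wheel nut of a model race car with a ratcheting ring spanner

### The job

Fetch the ratcheting ring spanner from the rubber mat, set its ring fully down over the wheel nut on the stand, and tighten the nut (clockwise from above) by swinging the handle back and forth in strokes of a quarter turn at most, the ratchet slipping on each return and the ring staying on the nut until it is tight. It is tight when the nut stops turning and the pull brings the stand's pointer into the brass sector; never pull the pointer past that sector. Then lift the spanner off, lay it flat on the mat again, same side up, and leave the cars, the small wrench and the bottle where they are.

Things in the scene. Friction and masses are not known exactly. Their poses are not given: they have to be found in the camera images.
- spanner: loose ratcheting ring spanner, about 0.32 kg: round steel head 58 mm across, 18 mm thick, six-sided hole right through; straight handle along -x, a 22 mm wide neck, then a black grip 16 mm wide, 22 mm tall, 60 to 195 mm from the hole. Origin: centre of the hole, at the underside (level with the handle's underside); z up. Centre of mass 70 mm along the handle. Starts right side up for tightening
- spanner_grip (a point): point in the middle of the spanner's plastic grip, 100 mm from the hole's centre, 12 mm above the underside
- ring (a joint): turn (rad) of the six-sided ring in the spanner's head, 25.2 mm across flats; 0 at start. Handle swung clockwise from above: pawls lock within 14 degrees and drive the ring; anticlockwise: they click over with little drag and this value grows by the slip. At value r two flats face the spanner's y axis turned by -r about z, the others every 60 degrees
- nut_seat (a point): centre of the nut's underside, on a flange 67 mm above the table; turns with the nut, z up. Steel hexagon 24 mm across flats, 10 mm high, greased, topped by a tapered six-sided nose 6 mm high (17 mm across flats at its tip) and a thin axle end 6 mm above that; two flats face its own +y and -y, the others every 60 degrees. Spanner fully down: its origin coincides with this point
- nut (a joint): turn of the nut (rad), grows clockwise from above; a start of 0.5 to 1.2 is loose, at 3.0 it is home and stops dead. It turns against a steady friction of 0.32 N m
- hub (a joint): twist (rad) of the sprung hub that carries wheel, nut and pointer, clockwise from above, 6 N m of turning moment per rad: 0 at rest, the brass sector spans 0.10 (0.6 N m) to 0.25 (1.5 N m); springs back when the pull ends
- pointer_tip (a point): tip of the hub's thin dark pointer, 91 mm from the hub's axis, just above the stand's disc; at rest it points along the stand's +x
- stand: fixed wheel stand: aluminium disc 190 mm across, 12 mm thick, on it a model car wheel lying flat (tyre 120 mm across, its top 57 mm above the table; rim 59 mm), the nut on top in the middle; a thin brass sector lies on the disc's rim clockwise of the pointer. Origin: centre of the disc's underside
- mat: fixed black rubber mat 290 by 170 by 4 mm, long side along its x. Origin: centre of its underside; the spanner's underside starts and must end 4 mm above it
- car_yellow: model race car 180 by 78 by 47 mm, yellow; leave alone
- car_grey: model race car of the same size, silver grey; leave alone
- small_wrench: small steel open-ended wrench, 140 mm long and 6 mm thick, lying between stand and mat; leave alone
- oil: small bottle, 36 mm across, 85 mm tall; leave alone
Not all that is in view belongs to the job. Several things have the shape of the spanner; the one meant has the colours described above.

How it is judged:
By the outcome, as a careful person would: the job done as asked, in the order asked, and still so for the second after the job is handed in, with the robot touching nothing.
It also fails if it takes over 72 s, if anything falls off the work surface, if the arm or the gripper's body presses on something with over 40 N, if the wrist force passes 120 N, or if a joint passes its speed limit or range.

### The arm

A 7-joint arm with a two-finger parallel gripper is mounted at the origin on the work surface. World frame = base frame: x ahead of the robot, y to its left, z up, the work surface at z = 0. Lengths are in m, angles in rad, forces in N, time in s.
With the tool pointing down it reaches from about 0.425 to 0.925 m from the base axis. Payload 6.8 kg.
Tool frame: the origin (TCP) lies midway between the tips of the shut fingers; the grasp point (between the pads) lies r.grip_point_offset behind it (r.grip_point_offset is the distance from the TCP to the grasp point, in m); z points along the fingers, y is the direction in which the jaws open and shut (so a half turn about z gives the same grasp; the last joint's range is limited). The gripper opens to 85 mm and grips with 20 to 120 N. Pads are 22 mm wide; open, the fingers measure 114 mm over their backs; the gripper's body (76 mm by 85 mm) begins 54 mm behind the grasp point. The pads swing forward as they close: fully open they stand 13 mm farther back than shut.
Start: joints at [-1.439, 0.477, 0.022, 1.555, -0.011, 1.109, -0.083], TCP at [0.16, 0.656, 0.231] pointing down, gripper open.
Joint ranges: [-2.96, 2.96], [-0.34, 2.1], [-1.41, 1.46], [0.24, 2.44], [-1.37, 4.51], [0.17, 1.92], [-2.96, 2.96]. Speed limits (rad/s): [2.39, 2.39, 3.14, 3.14, 3.14, 3.14, 3.14].

### API

Orientations are given as a rotation vector (axis times angle).
In Python, from bench import r gives the robot as it stands. The module is installed in compiled form; this text tells all that it offers.
- The arm moves only by the tool play_rows, never from a script. Its argument "deltas" is a list of rows, each a list of 3 entries, a list of its own where there are three numbers: the finger opening in mm, from 0 to 85.4, then the shift along the tool's x, y, z in mm, then the turn, a rotation vector about the tool's x, y, z in rad. A call has 1 to 8 rows; each row is the pose to reach, as a shift and turn from the pose measured when the call began, along the tool's axes at that moment; what a row does not reach only later rows make up. A row lasts 1/8 s, in which the tool goes at most 62.5 mm and 10.7 degrees, less where a joint would pass 70% of its speed; a pose out of reach is approached as far as the arm can. A call with a gripper value outside its range is refused whole. The fingers move at their own pace and stop on an object; "squeeze" is the grip in N (left out, the last holds). Time passes only in rows, so rows that repeat a pose let the fingers close. It gives the time, the measured TCP pose, the force and the opening at its end, in the units of the state.
- r.get_obs(): the state, without advancing time (a new reading comes with each control period).
- r.grab_frame(name): name is "scene" or "top" or "wrist"; returns (picture, depth): 400x640x3 uint8, red, green, blue; 400x640 float32, m along the optical axis (not along the pixel's ray), 0 where there is no reading.
- r.camera_model(name): a dict with "mtx" (3x3 intrinsics, pixels), "rvec" (rotation vector, rad) and "tvec" (3), from world to camera coordinates, as OpenCV has them; the wrist camera has in their place "T_tool_cam" (4x4, takes a point from camera to tool coordinates, whose origin is the TCP and whose axes are the flange's). Camera axes: x right, y down, z forward; pixel columns grow to the right and rows downward; lengths in m; the calibration is good to about 2 mm. The wrist camera is an equidistant fisheye: a pixel r from the principal point sees the ray r / f radians off the axis. A picture is of the moment at which its call begins: read the wrist's pose just before it. camera_model takes no time and is no camera call.
- r.hand_in(): hands the job in, once; it reports no verdict.
The state is a dict: "clock": time; "joints": joint angles; "qvel": joint speeds; "tau": joint torques, N m; "tcp_pos": TCP position; "orientation": TCP orientation; "contact_force": force on the tool from outside, world axes, zero at the start; "moment": the same for the moment, N m; "grip_width": finger opening in m.
Only numpy, scipy, OpenCV 4.12 (cv2) and the standard library are available. Lean on these libraries where they do the work, as an engineer would, in place of code of your own. Each camera call takes 0.05 s, during which the arm holds its last target. There are 200 camera calls.

## Working session

There is one attempt and no reset: what is moved stays moved. The work goes in short steps, Python scripts to look and compute and a tool call to move; the robot and the scene stay as the last step left them, time stands still between calls to the robot, and variables do not carry over. Pictures are saved under pics/ and viewed, about 8 in all and at most 12, crops included, and the job is handed in when it is done.

Besides the shell and the picture viewer there is one more tool, called by a JSON object that holds its "name" and its "arguments", one argument or row to a line. play_rows: Moves the arm, as the interface text tells. Its arguments: {"type":"object","properties":{"deltas":{"type":"array"},"squeeze":{"type":"number"}},"required":["deltas"]}

```bash
mkdir -p pics
cat > h.py <<'E'
import numpy as np,cv2
from bench import r
from scipy.spatial.transform import Rotation as R
def ray(name,u,v,z):
    m=r.camera_model(name);K=np.array(m["mtx"]);Rm=cv2.Rodrigues(np.array(m["rvec"],float))[0];t=np.array(m["tvec"]).ravel()
    uv=np.c_[np.ravel(u),np.ravel(v),np.ones(np.size(u))]
    d=uv@np.linalg.inv(K).T@Rm; c=-Rm.T@t
    return c+d*((z-c[2])/d[:,2])[:,None]
def save(n,im,s=1):
    cv2.imwrite("pics/"+n,cv2.resize(im[...,::-1],None,fx=s,fy=s,interpolation=cv2.INTER_CUBIC))
def grab(n):
    return r.grab_frame(n)
E
python3 - <<'E'
from h import *
for n in("top","scene"):
    im,d=grab(n);save(n+"0.png",im);np.savez("%s0.npz"%n,im=im,d=d);print(r.camera_model(n))
o=r.get_obs();print(o,r.grip_point_offset);print(r.camera_model("wrist"))
E
```

```text
{'mtx': array([[493.73770591,   0.        , 325.41115648],
       [  0.        , 493.73770591, 203.83002944],
       [  0.        ,   0.        ,   1.        ]]), 'rvec': array([ 2.11837719, -2.14023018,  0.17270553]), 'tvec': array([0.00538367, 0.50537535, 1.48377453])}
{'mtx': array([[425.7819482 ,   0.        , 321.14089153],
       [  0.        , 425.7819482 , 202.49652189],
       [  0.        ,   0.        ,   1.        ]]), 'rvec': array([ 1.30457837,  2.28224177, -0.87364733]), 'tvec': array([ 0.26279467, -0.27450053,  1.55543077])}
{'clock': 0.1, 'joints': array([-1.43907084,  0.47771188,  0.02233312,  1.55633438, -0.01149733,
        1.10926627, -0.08309247]), 'qvel': array([-0.00092562, -0.00148451, -0.00024258, -0.0017956 , -0.00091358,
       -0.00024794,  0.00046581]), 'tau': array([ 3.60868893e-03, -5.97762644e+01,  1.61319997e+00, -2.81956565e+01,
        1.28133970e-02,  4.93273212e-03,  7.07604215e-06]), 'tcp_pos': array([0.16021671, 0.65518046, 0.23043415]), 'orientation': array([-3.75747081e-01, -3.11896193e+00,  2.49743247e-03]), 'contact_force': array([ 0.85197439, -0.22113825,  0.25316921]), 'moment': array([ 0.05293734, -0.01156991,  0.01262243]), 'grip_width': 0.08529740189408716} 0.0187
{'mtx': array([[309.70691629,   0.        , 316.53326457],
       [  0.        , 309.70691629, 199.13328215],
       [  0.        ,   0.        ,   1.        ]]), 'T_tool_cam': array([[ 1.56988146e-04, -9.58153817e-01, -2.86253802e-01,
         7.28537643e-02],
       [ 9.99999985e-01,  1.28508251e-04,  1.18277811e-04,
        -8.95606330e-04],
       [-7.65423606e-05, -2.86253816e-01,  9.58153822e-01,
        -1.43897716e-01],
       [ 0.00000000e+00,  0.00000000e+00,  0.00000000e+00,
         1.00000000e+00]])}
```

View pics/top0.png

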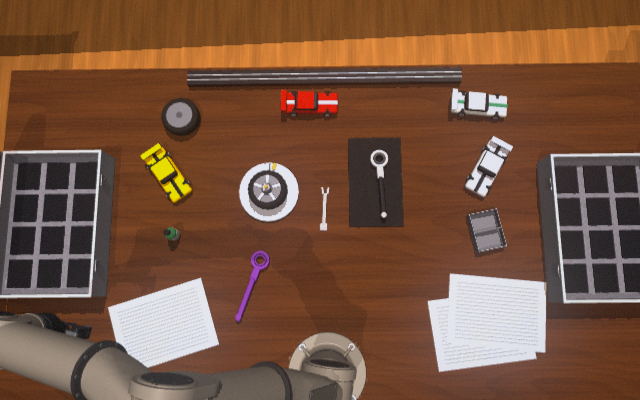

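View pics/scene0.png

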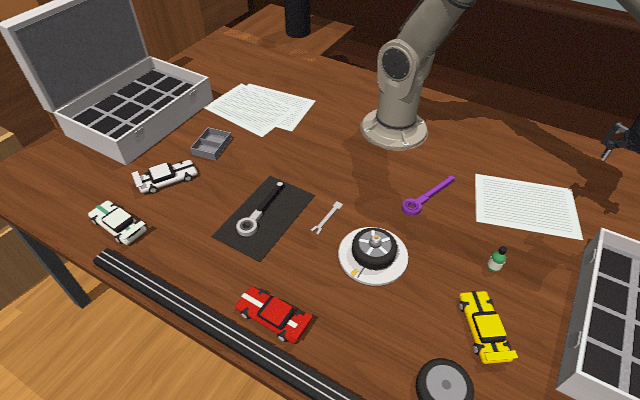

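The top view shows the steel/black spanner on the mat, with its ring at (379,158) and handle end at (384,215). A purple spanner lies at (260,260)-(238,318). The stand is at (268,190) and the small wrench at (324,208). The one meant is the steel-headed, black-gripped spanner on the mat, because its colours match. I'll confirm this in an enlarged crop alongside the stand.

Run:
```python
from h import *
im=np.load("top0.npz")["im"];d=np.load("top0.npz")["d"]
a=cv2.resize(im[133:233,345:410],None,fx=6,fy=6,interpolation=cv2.INTER_CUBIC)
b=cv2.resize(im[155:225,235:305],None,fx=5.7,fy=5.7,interpolation=cv2.INTER_CUBIC)
c=np.zeros((600,390+b.shape[1],3),np.uint8);c[:,:390]=a;c[:b.shape[0],390:]=b
save("crop1.png",c)
hsv=cv2.cvtColor(im,cv2.COLOR_RGB2HSV)
# mat: dark
m=((hsv[...,2]<60)&(hsv[...,1]<90)).astype(np.uint8);m[:,:340]=0;m[:,410:]=0;m[:130]=0;m[235:]=0
cs=cv2.findContours(m,0,2)[0];c0=max(cs,key=cv2.contourArea);rc=cv2.minAreaRect(c0);print("mat",rc)
bp=cv2.boxPoints(rc);print(ray("top",bp[:,0],bp[:,1],.004).round(4)); print(ray("top",[rc[0][0]],[rc[0][1]],.004))
# steel head: bright on mat
s=((im.min(-1)>110)).astype(np.uint8);s[:,:350]=0;s[:,402:]=0;s[:140]=0;s[:226]=s[:226];s[226:]=0
n,l,st,ce=cv2.connectedComponentsWithStats(s);print(st[1:],ce[1:])
# disc
s=((im.min(-1)>150)).astype(np.uint8);s[:,:235]=0;s[:,302:]=0;s[:155]=0;s[225:]=0
c1=max(cv2.findContours(s,0,2)[0],key=cv2.contourArea);e=cv2.fitEllipse(cv2.convexHull(c1));print("disc",e,ray("top",[e[0][0]],[e[0][1]],.012))
for p in [(379,158),(382,190),(384,215),(268,188),(324,208),(60,60)]:print(p,d[p[1],p[0]])
```

```text
mat ((375.0301513671875, 182.21878051757812), (87.33744049072266, 52.991844177246094), 88.99491119384766)
[[ 0.7246 -0.0741  0.004 ]
 [ 0.7256 -0.2458  0.004 ]
 [ 0.4406 -0.2406  0.004 ]
 [ 0.4394 -0.074   0.004 ]]
[[ 0.58034782 -0.15865037  0.004     ]]
[[370 150  18  28 212]
 [381 212   6   6  27]] [[379.36320755 162.64150943]
 [383.40740741 214.25925926]]
disc ((268.46856689453125, 191.30300903320312), (58.092105865478516, 59.55781173706055), 56.121849060058594) [[0.55301665 0.1806907  0.012     ]]
(379, 158) 1.5868243
(382, 190) 1.5508692
(384, 215) 1.5336088
(268, 188) 1.491878
(324, 208) 1.5614903
(60, 60) 2.4532797
```

View pics/crop1.png

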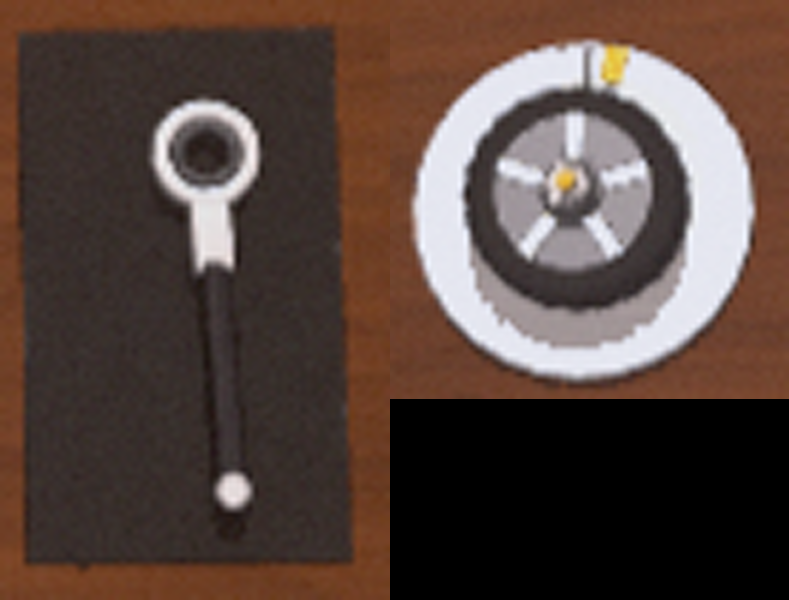

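Crop confirms it: steel head, black grip, hex ring, lying on the mat. Next I move over the stand to take a wrist look at the nut.

```bash
cat >> h.py <<'E'
def go(p,th,n=1):
    "tool-frame shift (mm) and turn for target TCP p, tool x at azimuth th, tool down"
    o=r.get_obs();A=R.from_rotvec(o["orientation"]);c,s=np.cos(th),np.sin(th)
    B=R.from_matrix(np.array([[c,s,0],[s,-c,0],[0,0,-1]]).T) if 0 else R.from_matrix(np.array([[c,s,0],[s,-c,0],[0,0,-1.]]))
    v=A.inv().apply(np.array(p)-o["tcp_pos"])*1e3;w=(A.inv()*B).as_rotvec()
    print("clock",round(o["clock"],2),"dist",np.linalg.norm(v).round(1),"deg",np.degrees(np.linalg.norm(w)).round(1),"ROW",v.round(1).tolist(),w.round(4).tolist())
def state():
    o=r.get_obs();X=R.from_rotvec(o["orientation"]).as_matrix();th=np.arctan2(X[1,0],X[0,0])
    print("t %.2f"%o["clock"],o["tcp_pos"].round(4),"th %.4f"%th,"tilt",X[:2,2].round(4),"F",o["contact_force"].round(2),"M",o["moment"].round(3),"w",round(o["grip_width"],4),"q",o["joints"].round(2));return o,X,th
def wpose():
    o=r.get_obs();T=np.eye(4);T[:3,:3]=R.from_rotvec(o["orientation"]).as_matrix();T[:3,3]=o["tcp_pos"];return T@np.array(r.camera_model("wrist")["T_tool_cam"])
def wray(T,u,v,z):
    K=np.array(r.camera_model("wrist")["mtx"]);x=(np.ravel(u)-K[0,2])/K[0,0];y=(np.ravel(v)-K[1,2])/K[1,1]
    a=np.hypot(x,y)+1e-12;d=np.c_[np.sin(a)*x/a,np.sin(a)*y/a,np.cos(a)]@T[:3,:3].T;c=T[:3,3]
    return c+d*((z-c[2])/d[:,2])[:,None]
def wproj(T,P):
    K=np.array(r.camera_model("wrist")["mtx"]);q=(np.atleast_2d(P)-T[:3,3])@T[:3,:3]
    h=np.hypot(q[:,0],q[:,1])+1e-12;a=np.arctan2(h,q[:,2]);return np.c_[K[0,2]+K[0,0]*a*q[:,0]/h,K[1,2]+K[1,1]*a*q[:,1]/h]
def rect(T,im,c,z,half,n):
    "orthographic view of plane z round c: image up=+x world, left=+y"
    g=np.linspace(half,-half,n);yy,xx=np.meshgrid(c[1]+g,c[0]+g)
    uv=wproj(T,np.c_[xx.ravel(),yy.ravel(),np.full(xx.size,z)]).astype(np.float32)
    return cv2.remap(im,uv[:,0].reshape(n,n),uv[:,1].reshape(n,n),cv2.INTER_CUBIC)
E
python3 - <<'E'
from h import *
state();print(ray("top",[378.8,383.3],[158.7,214.2],.02).round(4)); print(ray("top",[269.3,267.5,334],[162.5,186.5,186],.08).round(4))
go((.55,.175,.14),2.3)
E
```

```text
t 0.10 [0.1602 0.6552 0.2304] th 2.9018 tilt [-0.0003 -0.0016] F [ 0.85 -0.22  0.25] M [ 0.053 -0.012  0.013] w 0.0853 q [-1.44  0.48  0.02  1.56 -0.01  1.11 -0.08]
[[ 0.6533 -0.1711  0.02  ]
 [ 0.4745 -0.1802  0.02  ]]
[[ 0.6294  0.1706  0.08  ]
 [ 0.5544  0.1753  0.08  ]
 [ 0.5537 -0.0266  0.08  ]]
clock 0.1 dist 625.0 deg 34.5 ROW [-492.7, -373.7, 91.1] [-0.0015, 0.0006, 0.6018]
```

{"name": "play_rows", "arguments": {
  "deltas": [
    [85,[-60,-45,0],[0,0,0.1]],
    [85,[-115,-87,0],[0,0,0.2]],
    [85,[-170,-130,0],[0,0,0.3]],
    [85,[-225,-171,0],[0,0,0.4]],
    [85,[-280,-212,0],[0,0,0.5]],
    [85,[-335,-254,10],[0,0,0.6]],
    [85,[-390,-295,30],[0,0,0.6]],
    [85,[-440,-335,60],[0,0,0.6]]
  ]
}}

```text
clock: 1.1
tcp_pos: [0.4731, 0.2696, 0.1917]
orientation: [1.28, 2.868, -0.0]
contact_force: [0.9, 0.1, 0.3]
grip_width: 0.0852
```

```bash
python3 -c "
from h import *
state();go((.55,.175,.14),2.3)"
```

```text
t 1.10 [0.4731 0.2696 0.1917] th 2.3018 tilt [ 0.001  -0.0005] F [0.89 0.12 0.26] M [ 0.063  0.006 -0.002] w 0.0852 q [-0.88  0.31  0.31  1.93 -0.12  0.92  0.21]
clock 1.1 dist 132.5 deg 0.1 ROW [-121.8, -5.9, 51.8] [0.0004, 0.0011, 0.0018]
```

{"name": "play_rows", "arguments": {
  "deltas": [
    [85,[-50,-3,20],[0,0,0]],
    [85,[-100,-5,40],[0,0,0]],
    [85,[-122,-6,52],[0,0,0]],
    [85,[-122,-6,52],[0,0,0]]
  ]
}}

```text
clock: 1.6
tcp_pos: [0.5502, 0.1723, 0.1386]
orientation: [1.286, 2.866, -0.004]
contact_force: [-0.4, 0.6, 0.1]
grip_width: 0.0851
```

Run:
```python
from h import *
state();T=wpose();im,d=grab("wrist");np.savez("w1.npz",im=im,T=T,d=d)
a=rect(T,im,(.554,.176),.080,.035,400);b=rect(T,im,(.554,.176),.014,.11,400)
save("w1.png",np.vstack([np.hstack([a,b]),cv2.resize(im,(800,500))[150:350]]))
```

```text
t 1.60 [0.5502 0.1723 0.1386] th 2.2980 tilt [-0.0008 -0.0025] F [-0.44  0.62  0.08] M [-0.03   0.023 -0.031] w 0.0851 q [-0.67  0.44  0.33  1.9  -0.18  0.84  0.48]
```

View pics/w1.png

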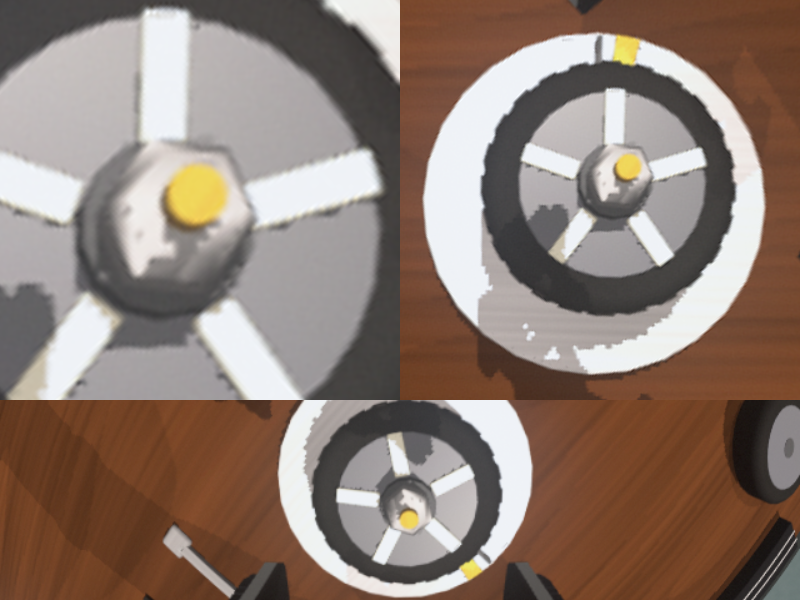

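Run:
```python
from h import *
z=np.load("w1.npz");im,T=z["im"],z["T"]
hsv=cv2.cvtColor(im,cv2.COLOR_RGB2HSV)
m=((hsv[...,0]>18)&(hsv[...,0]<35)&(hsv[...,1]>140)&(hsv[...,2]>150)).astype(np.uint8)
n,l,st,ce=cv2.connectedComponentsWithStats(m)
for i in range(1,n):
    if st[i,4]>15:print(st[i],ce[i],wray(T,ce[i,0],ce[i,1],.089),wray(T,ce[i,0],ce[i,1],.013))
# disc edge: ellipse in rectified plane z=.012
b=rect(T,im,(.55,.18),.012,.12,480)
g=(b.min(-1)>120).astype(np.uint8);g=cv2.morphologyEx(g,3,np.ones((25,25)))
c=cv2.convexHull(max(cv2.findContours(g,0,2)[0],key=cv2.contourArea));e=cv2.fitEllipse(c);px=.24/479
print("disc",e,.55+.12-e[0][1]*px,.18+.12-e[0][0]*px,np.array(e[1])*px)
a=rect(T,im,(.553,.178),.077,.02,600)
l=cv2.cvtColor(a,cv2.COLOR_RGB2LAB);l[...,0]=cv2.createCLAHE(3,(4,4)).apply(l[...,0]);save("nut1.png",cv2.cvtColor(l,cv2.COLOR_LAB2RGB))
```

```text
[ 499    0   96   52 1402] [542.09914408  19.41868759] [[0.57265841 0.40036808 0.089     ]] [[0.60053676 0.46876388 0.013     ]]
[ 571    0   42   64 1467] [592.13837764  23.01158828] [[0.6105499  0.45399844 0.089     ]] [[0.65331913 0.54347032 0.013     ]]
[618   0  22  66 733] [625.93042292  25.43929059] [[0.64422962 0.50518149 0.089     ]] [[0.70023456 0.61476767 0.013     ]]
[320 208  14  14 151] [326.80794702 214.66225166] [[0.552173   0.17910213 0.089     ]] [[0.57200082 0.16054316 0.013     ]]
[369 248  17  15 131] [376.64885496 255.9389313 ] [[0.59959074 0.1795571  0.089     ]] [[0.63805316 0.16117694 0.013     ]]
disc ((241.59652709960938, 234.52960205078125), (378.6360778808594, 379.1739501953125), 103.45346069335938) 0.5524903872814457 0.17894954800854643 [0.18971327 0.18998277]
```

View pics/nut1.png

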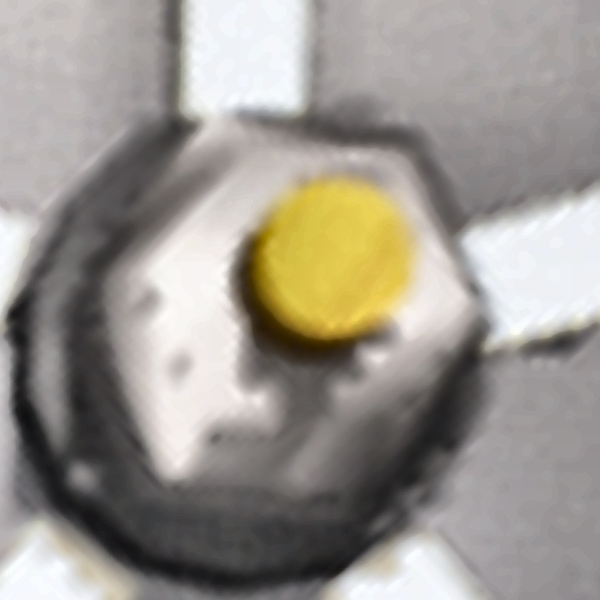

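The disc centre and the axle end agree on nut centre (0.5524, 0.179). The hex corners give a nut yaw of about 23° mod 60. A view from straight above will sharpen that.

Run:
```python
from h import *
go((.5523-.073*np.cos(2.3),.179-.073*np.sin(2.3),.10),2.3)
```

```text
clock 1.65 dist 81.4 deg 0.1 ROW [-71.2, 5.1, 39.3] [-0.0011, 0.0006, 0.0004]
```

{"name": "play_rows", "arguments": {
  "deltas": [
    [85,[-45,3,20],[0,0,0]],
    [85,[-71,5,39],[0,0,0]],
    [85,[-71,5,39],[0,0,0]]
  ]
}}

```text
clock: 2.02
tcp_pos: [0.6005, 0.1242, 0.0995]
orientation: [-1.284, -2.866, 0.004]
contact_force: [-0.4, -0.1, 0.1]
grip_width: 0.0853
```

Run:
```python
from h import *
state();T=wpose();im,d=grab("wrist");np.savez("w2.npz",im=im,T=T,d=d)
hsv=cv2.cvtColor(im,cv2.COLOR_RGB2HSV)
m=((hsv[...,0]>18)&(hsv[...,0]<35)&(hsv[...,1]>140)&(hsv[...,2]>150)).astype(np.uint8)
n,l,st,ce=cv2.connectedComponentsWithStats(m)
for i in range(1,n):
    if st[i,4]>15:print(st[i],wray(T,ce[i,0],ce[i,1],.089),wray(T,ce[i,0],ce[i,1],.013))
a=rect(T,im,(.5523,.179),.077,.02,560)
l=cv2.cvtColor(a,cv2.COLOR_RGB2LAB);l[...,0]=cv2.createCLAHE(3,(4,4)).apply(l[...,0]);save("nut2.png",cv2.cvtColor(l,cv2.COLOR_LAB2RGB))
```

```text
t 2.02 [0.6005 0.1242 0.0995] th 2.2994 tilt [-0.0018 -0.002 ] F [-0.39 -0.08  0.07] M [0.027 0.02  0.039] w 0.0853 q [-0.54  0.54  0.31  1.83 -0.22  0.8   0.62]
[309  99  20  19 290] [[0.55228024 0.17886145 0.089     ]] [[0.55235884 0.17923087 0.013     ]]
[370 183  23  26 211] [[0.606635   0.16689611 0.089     ]] [[0.63347529 0.16137436 0.013     ]]
```

View pics/nut2.png

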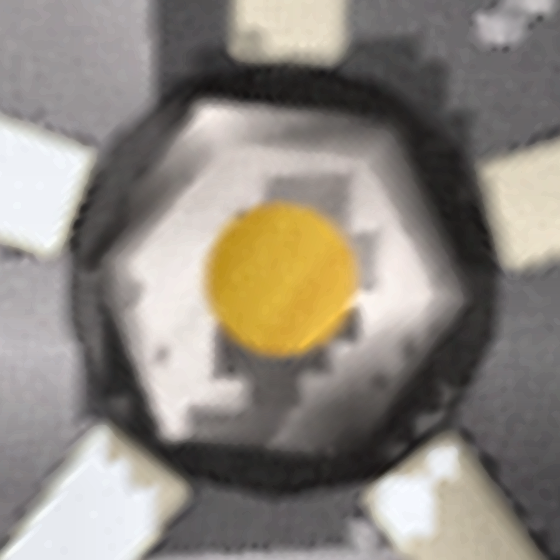

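Run:
```python
from h import *
go((.5534,-.1762,.16),0.051)
```

```text
clock 2.08 dist 311.4 deg 128.9 ROW [-193.7, -236.4, -59.6] [-0.0013, 0.0016, 2.2501]
```

{"name": "play_rows", "arguments": {
  "deltas": [
    [85,[-15,-20,-40],[0,0,0.16]],
    [85,[-40,-50,-60],[0,0,0.34]],
    [85,[-65,-80,-60],[0,0,0.52]],
    [85,[-90,-110,-60],[0,0,0.7]],
    [85,[-115,-140,-60],[0,0,0.88]],
    [85,[-140,-170,-60],[0,0,1.06]],
    [85,[-165,-200,-60],[0,0,1.24]],
    [85,[-194,-236,-60],[0,0,1.42]]
  ]
}}

```text
clock: 3.08
tcp_pos: [0.5546, -0.1738, 0.1613]
orientation: [-2.841, -1.338, -0.001]
contact_force: [0.3, 0.2, 0.0]
grip_width: 0.0853
```

{"name": "play_rows", "arguments": {
  "deltas": [
    [85,[0,0,0],[0,0,0.17]],
    [85,[0,0,0],[0,0,0.34]],
    [85,[0,0,0],[0,0,0.51]],
    [85,[0,0,0],[0,0,0.68]],
    [85,[0,0,0],[0,0,0.84]],
    [85,[0,0,0],[0,0,0.84]]
  ]
}}

```text
clock: 3.82
tcp_pos: [0.5551, -0.1712, 0.1616]
orientation: [-3.137, -0.07, -0.001]
contact_force: [0.6, -0.4, 0.6]
grip_width: 0.0849
```

Run:
```python
from h import *
state();T=wpose();im,d=grab("wrist");np.savez("w3.npz",im=im,T=T,d=d)
a=rect(T,im,(.58,-.16),.02,.14,600)
save("w3.png",a)
# steel parts on mat
b=rect(T,im,(.58,-.16),.018,.15,1000);px=.3/999
s=(b.min(-1)>100).astype(np.uint8)
n,l,st,ce=cv2.connectedComponentsWithStats(s)
for i in range(1,n):
    if st[i,4]>300:print(st[i],(.58+.15-ce[i,1]*px).round(4),(-.16+.15-ce[i,0]*px).round(4))
```

```text
t 3.83 [ 0.5551 -0.1712  0.1616] th 0.0445 tilt [0.0006 0.0033] F [ 0.56 -0.43  0.62] M [ 0.023 -0.011  0.048] w 0.0849 q [-0.49  0.57  0.96  1.9  -0.57  0.97 -0.8 ]
[  449   156   195   317 24557] 0.6384 -0.1746
[ 491  193  111  119 2826] 0.6544 -0.174
[   0  541   36  162 2000] 0.5532 -0.0143
[ 888  797  112  147 4829] 0.4718 -0.2962
[  60  831  148  169 6730] 0.4541 -0.0496
[ 546  848   62   63 3016] 0.4663 -0.183
[  0 905  14  79 855] 0.4473 -0.0116
```

View pics/w3.png

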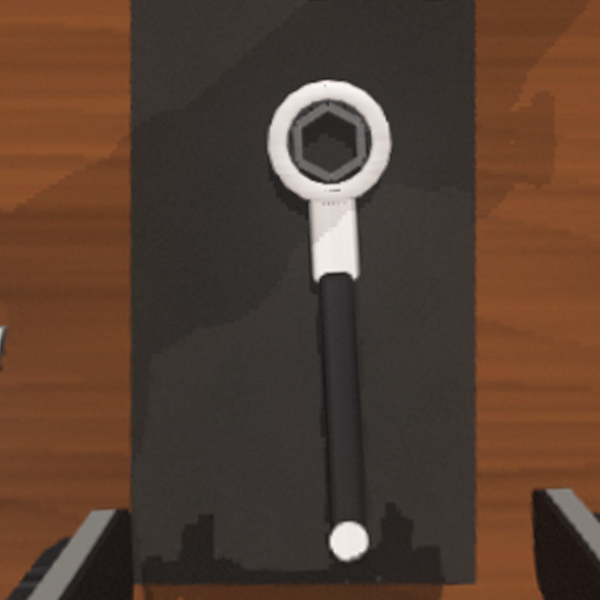

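The head centre measures (0.6545,-0.174), the yaw 0.048 and the head width 57 mm, as it should be. Now I descend and grasp at 100 mm from the hole.

Run:
```python
from h import *
go((.5546,-.1788,.007),0.048)
```

```text
clock 3.88 dist 154.8 deg 0.2 ROW [-0.9, 7.6, 154.6] [-0.0031, -0.0008, -0.0021]
```

{"name": "play_rows", "arguments": {
  "deltas": [
    [50,[0,5,50],[0,0,-0.002]],
    [45,[-1,7.6,105],[-0.003,-0.001,-0.002]],
    [45,[-1,7.6,140],[-0.003,-0.001,-0.002]],
    [45,[-1,7.6,154],[-0.003,-0.001,-0.002]],
    [45,[-1,7.6,154],[-0.003,-0.001,-0.002]]
  ],
  "squeeze": 60
}}

```text
clock: 4.5
tcp_pos: [0.5546, -0.1784, 0.0077]
orientation: [-3.14, -0.078, 0.001]
contact_force: [-0.2, -0.7, 1.7]
grip_width: 0.0451
```

Run:
```python
from h import *
state();go((.5546,-.1788,.007),0.048)
```

```text
t 4.50 [ 0.5546 -0.1784  0.0077] th 0.0496 tilt [-0.0004  0.0007] F [-0.19 -0.69  1.65] M [-0.006 -0.01  -0.06 ] w 0.0451 q [-0.32  0.77  0.73  1.96 -0.79  0.72 -0.63]
clock 4.5 dist 0.8 deg 0.1 ROW [-0.0, 0.4, 0.7] [-0.0007, 0.0004, 0.0016]
```

Close, let the fingers settle, then lift.

{"name": "play_rows", "arguments": {
  "deltas": [
    [20,[0,0.4,0],[0,0,0]],
    [5,[0,0.4,0],[0,0,0]],
    [5,[0,0.4,0],[0,0,0]],
    [5,[0,0.4,0],[0,0,0]],
    [5,[0,0.4,-20],[0,0,0]],
    [5,[0,0.4,-60],[0,0,0]],
    [5,[0,0.4,-110],[0,0,0]],
    [5,[0,0.4,-110],[0,0,0]]
  ],
  "squeeze": 80
}}

```text
clock: 5.5
tcp_pos: [0.5569, -0.1803, 0.1224]
orientation: [3.14, 0.077, 0.011]
contact_force: [-0.0, 0.5, -3.0]
grip_width: 0.0139
```

```bash
cat >> h.py <<'E'
def headfit(T,im,c,z):
    "centre of the bright steel head by circle on rectified plane z"
    b=rect(T,im,c,z,.06,800);px=.12/799;g=cv2.GaussianBlur(cv2.cvtColor(b,cv2.COLOR_RGB2GRAY),(5,5),1.5)
    h=cv2.HoughCircles(g,cv2.HOUGH_GRADIENT_ALT,1.5,100,param1=150,param2=.6,minRadius=int(.026/px),maxRadius=int(.032/px))
    if h is None:return None,b
    return [(c[0]+.06-q[1]*px,c[1]+.06-q[0]*px,q[2]*px) for q in h[0]],b
E
python3 - <<'E'
from h import *
o,X,th=state();T=wpose();im,d=grab("wrist");np.savez("w4.npz",im=im,T=T,d=d)
p=o["tcp_pos"]+.1*X[:,0];z=o["tcp_pos"][2]+.015
h,b=headfit(T,im,p,z);print(p,z,h)
if h:
    for q in h:print("in tool mm",(X.T@(np.array([q[0],q[1],z])-o["tcp_pos"])*1e3).round(2))
save("w4.png",np.hstack([cv2.resize(b,(400,400)),cv2.resize(im,(400,400))]))
E
```

```text
t 5.50 [ 0.5569 -0.1803  0.1224] th 0.0491 tilt [ 0.007  -0.0009] F [-0.02  0.53 -3.02] M [ 0.025  0.079 -0.046] w 0.0139 q [-0.44  0.62  0.9   1.92 -0.63  0.9  -0.74]
[ 0.65680221 -0.17534243  0.12306406] 0.13736508449608115 [(np.float64(0.6553003303517804), np.float64(-0.17729487348788125), np.float32(0.028068105))]
in tool mm [ 98.5    1.89 -14.31]
```

View pics/w4.png

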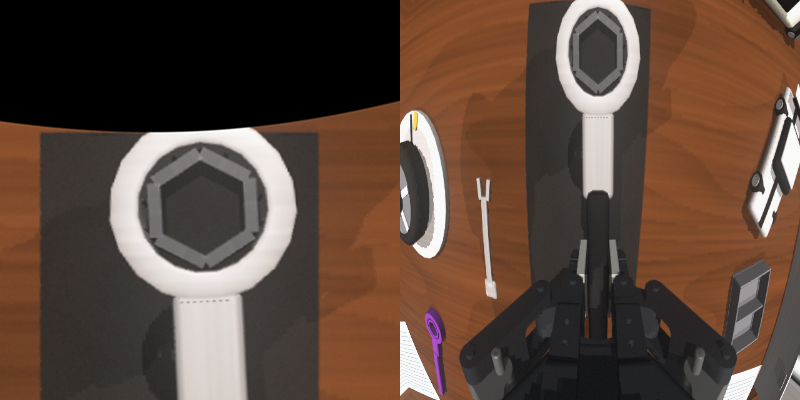

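```bash
cat >> h.py <<'E'
def cloud(T,d,X,p):
    "depth pixels as tool-frame points (mm), image-shaped"
    K=np.array(r.camera_model("wrist")["mtx"]);v,u=np.mgrid[:400,:640];x=(u-K[0,2])/K[0,0];y=(v-K[1,2])/K[1,1];a=np.hypot(x,y)+1e-9
    q=np.stack([np.tan(a)*x/a*d,np.tan(a)*y/a*d,d],-1)
    return ((q@T[:3,:3].T+T[:3,3]-p)@X)*1e3
def spanner(T,im,d,X,p):
    P=cloud(T,d,X,p);b=(im.min(-1)>130)&(d>.05)&(d<.25)&(abs(P[...,1])<40)&(P[...,0]>40)
    Q=P[b];Q=Q[(Q[:,2]<0)&(Q[:,2]>-35)];return Q
E
python3 - <<'E'
from h import *
z=np.load("w4.npz");im,T,d=z["im"],z["T"],z["d"]
o,X,th=state();Q=spanner(T,im,d,X,o["tcp_pos"]);print(len(Q),Q.min(0),Q.max(0))
for lo,hi in((45,55),(55,65),(72,85),(85,95),(95,105),(105,115),(115,125)):
    q=Q[(Q[:,0]>lo)&(Q[:,0]<hi)]
    if len(q):print(lo,len(q),np.median(q,0).round(2),"y",np.percentile(q[:,1],[2,98]).round(1),"mid",np.percentile(q[:,1],[2,98]).mean().round(2))
E
```

```text
t 5.55 [ 0.5557 -0.1791  0.1201] th 0.0497 tilt [0.0036 0.0005] F [ 0.22  0.94 -4.13] M [ 0.079  0.088 -0.047] w 0.014 q [-0.44  0.63  0.9   1.92 -0.63  0.9  -0.74]
9857 [ 40.00769637 -26.57196493 -18.83358541] [123.16446939  30.34633973 -11.53467563]
45 1103 [ 50.03   1.88 -15.81] y [-7.9 11.9] mid 2.01
55 1120 [ 60.08   2.31 -15.75] y [-7.8 11.9] mid 2.04
72 2120 [ 78.42   1.9  -15.73] y [-19.   23.2] mid 2.08
85 1043 [ 89.63 -12.39 -15.69] y [-24.4  28.7] mid 2.15
95 904 [ 99.91 -17.34 -15.68] y [-25.7  29.8] mid 2.02
105 1016 [110.26   1.71 -15.65] y [-24.1  28.2] mid 2.02
115 1190 [119.21   1.92 -15.65] y [-18.6  22.5] mid 1.96
```

```bash
cat >> h.py <<'E'
def look(tag):
    o,X,th=state();T=wpose();im,d=grab("wrist");np.savez(tag+".npz",im=im,T=T,d=d);p=o["tcp_pos"];Q=spanner(T,im,d,X,p)
    A=np.c_[Q[:,:2],np.ones(len(Q))]
    k=(Q[:,0]>42)&(Q[:,0]<122);c=np.linalg.lstsq(A[k],Q[k,2],rcond=None)[0];k&=abs(A@c-Q[:,2])<1;c=np.linalg.lstsq(A[k],Q[k,2],rcond=None)[0]
    print("plane z slope x,y, z0",c.round(4))
    n=Q[(Q[:,0]>44)&(Q[:,0]<66)];print("neck mids",[np.percentile(n[abs(n[:,0]-s)<4][:,1],[2,98]).mean().round(2) for s in(48,62)])
    H=Q[(Q[:,0]>72)&(abs(Q[:,2]-np.median(Q[:,2]))<2)].astype(np.float32)
    hull=cv2.convexHull(H[:,:2])[:,0];hull=hull[hull[:,0]>78]
    B=np.c_[2*hull,np.ones(len(hull))];s=np.linalg.lstsq(B,(hull**2).sum(1),rcond=None)[0];print("head centre tool",s[:2].round(2),"R",np.sqrt(s[2]+s[0]**2+s[1]**2).round(2))
    return o,X,th,T,im,d
E
python3 - <<'E'
from h import *
look("w5")
E
```

```text
t 5.55 [ 0.5557 -0.1791  0.1201] th 0.0497 tilt [0.0036 0.0005] F [ 0.22  0.94 -4.13] M [ 0.079  0.088 -0.047] w 0.014 q [-0.44  0.63  0.9   1.92 -0.63  0.9  -0.74]
plane z slope x,y, z0 [ 4.90000e-03  6.00000e-04 -1.35719e+01]
neck mids [np.float64(0.97), np.float64(0.79)]Traceback (most recent call last):
  File "<stdin>", line 2, in <module>
  File "h.py", line 57, in look
    hull=cv2.convexHull(H[:,:2])[:,0];hull=hull[hull[:,0]>78]
         ~~~~~~~~~~~~~~^^^^^^^^^
cv2.error: OpenCV(4.12.0) /io/opencv/modules/imgproc/src/convhull.cpp:143: error: (-215:Assertion failed) total >= 0 && (depth == CV_32F || depth == CV_32S) in function 'convexHull'
```

```bash
sed -i 's/cv2.convexHull(H\[:,:2\])/cv2.convexHull(np.ascontiguousarray(H[:,:2]))/' h.py
python3 - <<'E'
from h import *
look("w5")
go((.5523,.1789,.15),0.8)
E
```

```text
t 5.60 [ 0.5547 -0.1784  0.1184] th 0.0500 tilt [0.0006 0.0014] F [-0.59 -1.11 -2.86] M [ 0.002  0.077 -0.002] w 0.0138 q [-0.44  0.63  0.9   1.92 -0.63  0.9  -0.74]
plane z slope x,y, z0 [ 6.10000e-03  0.00000e+00 -1.36766e+01]
neck mids [np.float64(0.78), np.float64(0.78)]
head centre tool [98.06  0.73] R 28.4
clock 5.65 dist 358.6 deg 43.0 ROW [16.1, -356.8, -32.0] [-0.0021, 0.0005, -0.75]
```

Run:
```python
from h import *
go((.6323,.1219,.125),2.53)
```

```text
clock 5.65 dist 310.2 deg 142.1 ROW [93.2, -295.8, -7.2] [-0.0022, -0.0016, -2.48]
```

{"name": "play_rows", "arguments": {
  "deltas": [
    [5,[8,-25,-7],[0,0,-0.17]],
    [5,[17,-55,-7],[0,0,-0.34]],
    [5,[27,-85,-7],[0,0,-0.51]],
    [5,[36,-115,-7],[0,0,-0.68]],
    [5,[45,-145,-7],[0,0,-0.85]],
    [5,[55,-175,-7],[0,0,-1.02]],
    [5,[65,-205,-7],[0,0,-1.19]],
    [5,[74,-235,-7],[0,0,-1.36]]
  ]
}}

```text
clock: 6.65
tcp_pos: [0.6152, 0.0612, 0.1231]
orientation: [-2.384, -2.04, 0.004]
contact_force: [0.2, -0.7, -2.8]
grip_width: 0.0142
```

Run:
```python
from h import *
state();go((.6323,.1219,.125),2.53)
```

```text
t 6.65 [0.6152 0.0612 0.1231] th 1.4156 tilt [-0.0043  0.001 ] F [ 0.2  -0.68 -2.77] M [-0.098 -0.011 -0.012] w 0.0142 q [-0.59  0.56  0.54  1.82 -0.37  0.87 -0.03]
clock 6.65 dist 63.1 deg 63.9 ROW [62.7, 7.5, -1.9] [-0.0038, -0.0027, -1.1144]
```

{"name": "play_rows", "arguments": {
  "deltas": [
    [5,[10,1,-2],[0,0,-0.17]],
    [5,[20,3,-2],[0,0,-0.34]],
    [5,[30,4,-2],[0,0,-0.51]],
    [5,[40,5,-2],[0,0,-0.68]],
    [5,[50,6,-2],[0,0,-0.85]],
    [5,[60,7,-2],[-0.004,-0.003,-1.02]],
    [5,[62.7,7.5,-2],[-0.004,-0.003,-1.114]],
    [5,[62.7,7.5,-2],[-0.004,-0.003,-1.114]]
  ]
}}

```text
clock: 7.65
tcp_pos: [0.6312, 0.1218, 0.1235]
orientation: [-0.947, -2.993, 0.002]
contact_force: [-0.8, 0.2, -4.1]
grip_width: 0.0143
```

{"name": "play_rows", "arguments": {
  "deltas": [
    [5,[0,0,0],[0,0,0]],
    [5,[0,0,0],[0,0,0]]
  ]
}}

```text
clock: 7.9
tcp_pos: [0.6307, 0.1214, 0.1228]
orientation: [-0.949, -2.991, 0.004]
contact_force: [0.5, 0.6, -3.0]
grip_width: 0.0139
```

Run:
```python
from h import *
o,X,th,T,im,d=look("w6");p=o["tcp_pos"]
# hole: white ring inner contour on plane of head top
c=p+.099*X[:,0]; zt=p[2]+.0135; hs=.04
b=rect(T,im,c,zt,hs,800);px=2*hs/799
m=(b.min(-1)>120).astype(np.uint8);m=cv2.morphologyEx(m,cv2.MORPH_OPEN,np.ones((5,5)))
cs,hi=cv2.findContours(m,2,1)
for k,q in enumerate(cs):
    if cv2.contourArea(q)>20000 :
        e=cv2.fitEllipse(q);w=np.array([c[0]+hs-e[0][1]*px,c[1]+hs-e[0][0]*px,zt]);print(hi[0][k],cv2.contourArea(q),np.array(e[1])*px*1e3,"tool",(X.T@(w-p)*1e3).round(2))
save("w6.png",np.hstack([cv2.resize(b,(400,400)),cv2.resize(im,(400,400))]))
```

```text
t 7.90 [0.6307 0.1214 0.1228] th 2.5274 tilt [-0.0038 -0.0011] F [ 0.54  0.61 -2.99] M [ 0.009 -0.104  0.072] w 0.0139 q [-0.47  0.55  0.25  1.74 -0.17  0.88  0.81]
plane z slope x,y, z0 [ 3.80000e-03  5.00000e-04 -1.35655e+01]
neck mids [np.float64(-1.05), np.float64(-0.35)]
head centre tool [97.98 -0.71] R 28.31
[-1 16 18 -1] 390755.0 [73.57903434 81.12002796] tool [ 91.06   0.96 -13.28]
[19 -1 -1 17] 120128.0 [38.83611533 39.39920323] tool [ 97.86  -1.28 -13.25]
```

View pics/w6.png

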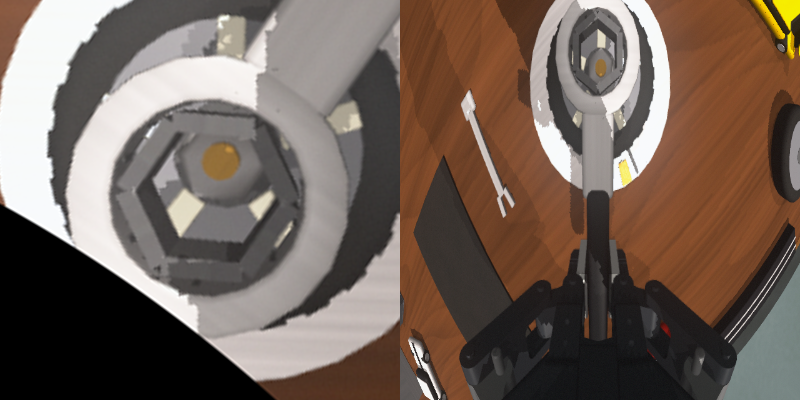

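```bash
cat >> h.py <<'E'
def align(tag):
    "hole centre (tool mm) from the head's inner rim, axle end (world) from its colour"
    z=np.load(tag+".npz");im,T=z["im"],z["T"];Tc=np.array(r.camera_model("wrist")["T_tool_cam"]);W=T@np.linalg.inv(Tc);X,p=W[:3,:3],W[:3,3]
    c=p+.098*X[:,0];zt=p[2]+.0135;hs=.04;b=rect(T,im,c,zt,hs,800);px=2*hs/799
    m=cv2.morphologyEx((b.min(-1)>110).astype(np.uint8),cv2.MORPH_CLOSE,np.ones((7,7)))
    for q in cv2.findContours(m,2,1)[0]:
        a=cv2.contourArea(q)*px*px*1e6
        if 900<a<1500:
            e=cv2.fitEllipse(cv2.convexHull(q));w=np.array([c[0]+hs-e[0][1]*px,c[1]+hs-e[0][0]*px,zt]);print("hole",a.round(),np.array(e[1])*px*1e3,"world",w.round(4),"tool",(X.T@(w-p)*1e3).round(2))
    hsv=cv2.cvtColor(im,cv2.COLOR_RGB2HSV);m=((hsv[...,0]>10)&(hsv[...,0]<32)&(hsv[...,1]>140)&(hsv[...,2]>90)).astype(np.uint8)
    n,l,st,ce=cv2.connectedComponentsWithStats(m)
    for i in range(1,n):
        if st[i,4]>60:
            w=wray(T,*ce[i],.089)[0]
            if np.hypot(w[0]-.5523,w[1]-.179)<.012:print("axle",st[i],w.round(4))
E
python3 - <<'E'
from h import *
align("w5");align("w6");state()
E
```

```text
Traceback (most recent call last):
  File "h.py", line 68, in align
    e=cv2.fitEllipse(cv2.convexHull(q));w=np.array([c[0]+hs-e[0][1]*px,c[1]+hs-e[0][0]*px,zt]);print("hole",a.round(),np.array(e[1])*px*1e3,"world",w.round(4),"tool",(X.T@(w-p)*1e3).round(2))
                                                                                                            ^^^^^^^
AttributeError: 'float' object has no attribute 'round'
```

```bash
sed -i 's/a.round()/round(a)/' h.py
python3 - <<'E'
from h import *
align("w5");align("w6");state()
E
```

```text
hole 1185 [39.02950588 39.15248675] world [ 0.6526 -0.1743  0.1321] tool [ 97.72  -0.88 -13.57]
axle [313  60  16  16 212] [0.5524 0.1784 0.089 ]
t 7.95 [0.6309 0.1216 0.1231] th 2.5278 tilt [-0.0034 -0.0009] F [ 0.68  0.45 -2.22] M [-0.05  -0.005 -0.015] w 0.0136 q [-0.47  0.55  0.25  1.74 -0.17  0.88  0.81]
```

Run:
```python
from h import *
go((.6332,.1233,.100),2.523)
```

```text
clock 7.95 dist 23.2 deg 0.3 ROW [-1.0, 2.8, 23.1] [-0.0027, -0.0022, 0.0048]
```

{"name": "play_rows", "arguments": {
  "deltas": [
    [5,[-1,2.8,10],[-0.003,-0.002,0.005]],
    [5,[-1,2.8,22],[-0.003,-0.002,0.005]],
    [5,[-1,2.8,22],[-0.003,-0.002,0.005]],
    [5,[-1,2.8,22],[-0.003,-0.002,0.005]]
  ]
}}

```text
clock: 8.45
tcp_pos: [0.6332, 0.1231, 0.1009]
orientation: [-0.957, -2.992, -0.0]
contact_force: [1.2, 0.6, -2.0]
grip_width: 0.014
```

Run:
```python
from h import *
o,X,th,T,im,d=look("w7");align("w7")
a=rect(T,im,(.5523,.1787),.0955,.025,400);b=rect(T,im,(.5523,.1787),.083,.025,400)
save("w7.png",np.hstack([a,b]))
```

```text
t 8.45 [0.6332 0.1231 0.1009] th 2.5227 tilt [-0.0003  0.0001] F [ 1.16  0.6  -2.02] M [-0.013 -0.078  0.028] w 0.014 q [-0.47  0.58  0.25  1.75 -0.18  0.84  0.82]
plane z slope x,y, z0 [ 3.3000e-03  1.7000e-03 -1.3525e+01]
neck mids [np.float64(-1.04), np.float64(-0.35)]
head centre tool [97.69 -0.77] R 28.35
axle [305  50  20  20 310] [0.5524 0.1785 0.089 ]
```

View pics/w7.png

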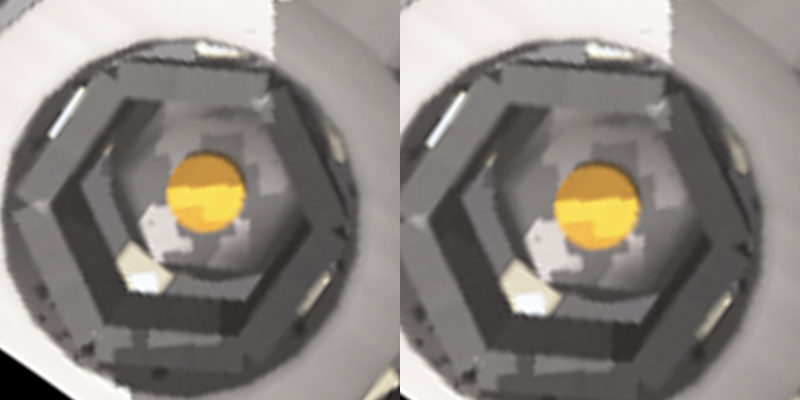

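Run:
```python
from h import *
for tag in("w6","w7"):
    z=np.load(tag+".npz");im,T=z["im"],z["T"];W=T@np.linalg.inv(np.array(r.camera_model("wrist")["T_tool_cam"]));X,p=W[:3,:3],W[:3,3]
    c=p+.098*X[:,0];zt=p[2]+.0134;hs=.035;b=rect(T,im,c,zt,hs,700);px=2*hs/699
    g=cv2.GaussianBlur(cv2.cvtColor(b,cv2.COLOR_RGB2GRAY),(7,7),2)
    for lo,hi in((.0185,.0205),(.027,.0305)):
        h=cv2.HoughCircles(g,cv2.HOUGH_GRADIENT,1,30,param1=80,param2=15,minRadius=int(lo/px),maxRadius=int(hi/px))
        for q in ([] if h is None else h[0][:2]):
            w=np.array([c[0]+hs-q[1]*px,c[1]+hs-q[0]*px,zt]);print(tag,"R",q[2]*px,"world",w.round(4),"tool",(X.T@(w-p)*1e3).round(2))
```

```text
w6 R 0.019678112 world [0.5503 0.177  0.1362] tool [ 97.76  -0.95 -13.15]
w6 R 0.0203691 world [0.5474 0.1693 0.1362] tool [ 95.69  -8.93 -13.13]
w6 R 0.028280402 world [0.5501 0.177  0.1362] tool [ 97.92  -1.07 -13.15]
w6 R 0.0270887 world [0.5589 0.173  0.1362] tool [ 88.41   0.74 -13.18]
w7 R 0.019758226 world [0.5532 0.1792 0.1143] tool [ 97.7   -0.77 -13.37]
w7 R 0.020148784 world [0.5456 0.1739 0.1143] tool [100.82  -9.51 -13.37]
w7 R 0.0280701 world [0.553  0.1792 0.1143] tool [ 97.87  -0.89 -13.37]
w7 R 0.030273248 world [0.5582 0.1745 0.1143] tool [ 90.89  -1.7  -13.37]
```

{"name": "play_rows", "arguments": {
  "deltas": [
    [5,[0.2,-0.9,4],[0,0,0]],
    [5,[0.2,-0.9,9],[0,0,0]],
    [5,[0.2,-0.9,14],[0,0,0]],
    [5,[0.2,-0.9,18],[0,0,0]],
    [5,[0.2,-0.9,18],[0,0,0]]
  ]
}}

```text
clock: 9.12
tcp_pos: [0.6325, 0.1225, 0.0827]
orientation: [-0.957, -2.992, 0.0]
contact_force: [0.6, 0.2, -1.7]
grip_width: 0.014
```

```bash
python3 -c "
from h import *
state()"
```

```text
t 9.12 [0.6325 0.1225 0.0827] th 2.5227 tilt [-0.0005  0.0001] F [ 0.62  0.19 -1.69] M [-0.029 -0.035  0.01 ] w 0.014 q [-0.46  0.6   0.24  1.76 -0.19  0.8   0.82]
```

{"name": "play_rows", "arguments": {
  "deltas": [
    [5,[0,0,2],[0,0,0]],
    [5,[0,0,4],[0,0,0]],
    [5,[0,0,6],[0,0,0]],
    [5,[0,0,8],[0,0,0]],
    [5,[0,0,8],[0,0,0]]
  ]
}}

```text
clock: 9.75
tcp_pos: [0.6323, 0.1225, 0.0745]
orientation: [-0.956, -2.992, 0.0]
contact_force: [1.4, -0.2, -2.5]
grip_width: 0.014
```

```bash
python3 -c "
from h import *
state()"
```

```text
t 9.75 [0.6323 0.1225 0.0745] th 2.5228 tilt [-0.0008  0.    ] F [ 1.44 -0.17 -2.47] M [-0.023 -0.056 -0.042] w 0.014 q [-0.46  0.61  0.24  1.77 -0.19  0.79  0.82]
```

{"name": "play_rows", "arguments": {
  "deltas": [
    [5,[0,0,2],[0,0,0]],
    [5,[0,0,3],[0,0,0]],
    [5,[0,0,4],[0,0,0]],
    [5,[0,0,4],[0,0,0]]
  ]
}}

```text
clock: 10.25
tcp_pos: [0.6328, 0.1225, 0.0712]
orientation: [-0.957, -2.992, -0.0]
contact_force: [-0.4, -1.1, 3.8]
grip_width: 0.0141
```

```bash
python3 -c "
from h import *
o,X,th,T,im,d=look('w8')"
```

```text
t 10.25 [0.6328 0.1225 0.0712] th 2.5226 tilt [0.     0.0003] F [-0.45 -1.15  3.84] M [0.132 0.488 0.056] w 0.0141 q [-0.46  0.62  0.24  1.77 -0.19  0.78  0.83]
plane z slope x,y, z0 [-8.0000e-03  5.1000e-03 -1.3994e+01]
neck mids [np.float64(-0.82), np.float64(-0.28)]
head centre tool [97.52 -0.81] R 28.32
```

Seated: the downward force rose by about 6 N with the head top at z≈0.086, where fully down should give 0.085. Now the first clockwise stroke. It can't reach home, since 1.2 + 1.4 < 3.

```bash
cat >> h.py <<'E'
C=np.array([.5525,.1786]);HX,HY=.0979,-.0009
def rows(ths,z=.0705,c=C):
    o=r.get_obs();A=R.from_rotvec(o["orientation"]);out=[]
    for th in ths:
        cs,s=np.cos(th),np.sin(th);M=np.array([[cs,s,0],[s,-cs,0],[0,0,-1.]])
        p=np.array([c[0],c[1],z])-M@np.array([HX,HY,0])
        out.append([5,(A.inv().apply(p-o["tcp_pos"])*1e3).round(1).tolist(),(A.inv()*R.from_matrix(M)).as_rotvec().round(3).tolist()])
    print(out)
def torque():
    "moment about the nut's vertical axis that the tool gives to the spanner, clockwise +"
    o,X,th=state();F=-o["contact_force"];M=-o["moment"];d=o["tcp_pos"][:2]-C
    m1=d[0]*F[1]-d[1]*F[0];print("cw torque: rxF %.3f, with Mz %.3f"%(-m1,-(m1+M[2])))
E
python3 -c "
from h import *
rows([2.523-.12*i for i in range(1,9)])"
```

```text
[[5, [0.6, -11.7, 0.6], [0.0, -0.0, 0.12]], [5, [2.6, -23.2, 0.6], [0.0, -0.0, 0.24]], [5, [6.0, -34.5, 0.6], [0.0, -0.0, 0.36]], [5, [10.7, -45.2, 0.6], [0.0, -0.0, 0.48]], [5, [16.6, -55.4, 0.6], [0.0, -0.0, 0.6]], [5, [23.7, -64.7, 0.6], [0.0, -0.0, 0.72]], [5, [31.9, -73.1, 0.6], [0.0, -0.0, 0.84]], [5, [41.0, -80.5, 0.6], [0.0, -0.0, 0.96]]]
```

{"name": "play_rows", "arguments": {
  "deltas": [
    [5,[0.6,-11.7,0.6],[0,0,0.12]],
    [5,[2.6,-23.2,0.6],[0,0,0.24]],
    [5,[6.0,-34.5,0.6],[0,0,0.36]],
    [5,[10.7,-45.2,0.6],[0,0,0.48]],
    [5,[16.6,-55.4,0.6],[0,0,0.6]]
  ]
}}

```text
clock: 10.92
tcp_pos: [0.5873, 0.0873, 0.0711]
orientation: [1.802, 2.573, 0.002]
contact_force: [-0.2, -0.1, 5.8]
grip_width: 0.0139
```

```bash
python3 -c "
from h import *
torque();look('w9');align('w9')
rows([2.523-.12*i for i in range(6,13)])"
```

```text
t 10.93 [0.5873 0.0873 0.0711] th 1.9198 tilt [0.0011 0.001 ] F [-0.18 -0.1   5.79] M [0.712 0.415 0.446] w 0.0139 q [-0.55  0.57  0.39  1.9  -0.32  0.73  0.38]
cw torque: rxF -0.020, with Mz 0.426
t 10.93 [0.5873 0.0873 0.0711] th 1.9198 tilt [0.0011 0.001 ] F [-0.18 -0.1   5.79] M [0.712 0.415 0.446] w 0.0139 q [-0.55  0.57  0.39  1.9  -0.32  0.73  0.38]
plane z slope x,y, z0 [-1.00000e-02  2.40000e-03 -1.38965e+01]
neck mids [np.float64(-0.71), np.float64(-0.8)]
head centre tool [97.36 -1.39] R 28.57
axle [302  36  24  24 457] [0.5525 0.1784 0.089 ]
[[5, [0.3, -10.6, 0.4], [0.0, -0.001, 0.111]], [5, [2.2, -22.2, 0.4], [0.0, -0.001, 0.231]], [5, [5.4, -33.5, 0.4], [0.0, -0.001, 0.351]], [5, [10.0, -44.3, 0.4], [0.0, -0.001, 0.471]], [5, [15.9, -54.5, 0.4], [0.0, -0.001, 0.591]], [5, [22.9, -63.9, 0.4], [-0.0, -0.001, 0.711]], [5, [31.0, -72.4, 0.4], [-0.0, -0.001, 0.831]]]
```

{"name": "play_rows", "arguments": {
  "deltas": [
    [5,[0.3,-10.6,0.4],[0,0,0.111]],
    [5,[2.2,-22.2,0.4],[0,0,0.231]],
    [5,[5.4,-33.5,0.4],[0,0,0.351]],
    [5,[10.0,-44.3,0.4],[0,0,0.471]],
    [5,[15.9,-54.5,0.4],[0,0,0.591]],
    [5,[22.9,-63.9,0.4],[0,0,0.711]],
    [5,[31,-72.4,0.4],[0,0,0.831]]
  ]
}}

```text
clock: 11.85
tcp_pos: [0.5074, 0.0921, 0.0709]
orientation: [-2.694, -1.615, -0.002]
contact_force: [-0.9, 0.4, 5.3]
grip_width: 0.0143
```

```bash
cat >> h.py <<'E'
def pointer(tag,view=False):
    "dark thin pointer on the disc rim, ring radii 68..90 mm, z .015: darkest azimuth; brass limits"
    z=np.load(tag+".npz");im,T=z["im"],z["T"];az=np.radians(np.arange(-70,71,.5))
    g=[];h=[]
    for rr in np.arange(.070,.090,.002):
        P=np.c_[C[0]+rr*np.cos(az),C[1]+rr*np.sin(az),np.full(len(az),.014)];uv=wproj(T,P).astype(np.float32)
        s=cv2.remap(im,uv[:,0][None],uv[:,1][None],cv2.INTER_LINEAR)[0].astype(float);s[(uv[:,0]<0)|(uv[:,0]>639)|(uv[:,1]<0)|(uv[:,1]>399)]=np.nan
        g.append(s)
    g=np.array(g);v=g.max(-1).mean(0);sat=(g.max(-1)-g.min(-1)).mean(0)
    i=np.where(sat>90)[0];print("seen az",np.degrees(az[~np.isnan(v)][[0,-1]]) if (~np.isnan(v)).any() else None,"brass",np.degrees(az[i]).round(1)[[0,-1]] if len(i) else None)
    dk=[(round(float(np.degrees(az[k])),1),int(v[k])) for k in range(1,len(v)-1) if v[k]<130 and v[k]<=v[k-1] and v[k]<v[k+1]];print("dark",dk)
E
python3 -c "
from h import *
torque();look('w10');pointer('w10');print('w2');pointer('w2');print('w9');pointer('w9')
rows([1.08+.14*i for i in range(1,9)])"
```

```text
t 11.85 [0.5074 0.0921 0.0709] th 1.0800 tilt [0.0009 0.0016] F [-0.94  0.4   5.32] M [0.644 0.046 0.508] w 0.0143 q [-0.79  0.52  0.63  2.1  -0.49  0.67 -0.33]
cw torque: rxF -0.100, with Mz 0.409
t 11.85 [0.5074 0.0921 0.0709] th 1.0800 tilt [0.0009 0.0016] F [-0.94  0.4   5.32] M [0.644 0.046 0.508] w 0.0143 q [-0.79  0.52  0.63  2.1  -0.49  0.67 -0.33]
plane z slope x,y, z0 [-8.80000e-03  1.70000e-03 -1.40012e+01]
neck mids [np.float64(-0.11), np.float64(-0.11)]
head centre tool [96.73 -0.75] R 28.45
seen az [-70.   9.] brass [-15.5  -9. ]
dark [(-6.0, 102)]
w2
seen az [-70.   70.5] brass [-15.  -8.]
dark [(-1.5, 112)]
w9
seen az [-70.   57.5] brass [-15.5  -8.5]
dark [(-6.0, 120)]
[[5, [0.8, 14.9, 0.2], [-0.001, -0.002, -0.145]], [5, [3.9, 28.2, 0.1], [-0.001, -0.002, -0.285]], [5, [8.7, 41.0, 0.1], [-0.001, -0.002, -0.425]], [5, [15.3, 53.0, 0.1], [-0.0, -0.002, -0.565]], [5, [23.6, 64.0, 0.1], [-0.0, -0.002, -0.705]], [5, [33.2, 73.7, 0.1], [-0.0, -0.002, -0.845]], [5, [44.2, 81.9, 0.2], [-0.0, -0.002, -0.985]], [5, [56.1, 88.6, 0.2], [0.0, -0.002, -1.125]]]
```

Pointer detection works. At rest it was -1.5°, it is now -6° (twist 0.08), and the brass spans about -8.3 to -15.3°. Now the return swing.

{"name": "play_rows", "arguments": {
  "deltas": [
    [5,[0.8,14.9,0.2],[0,0,-0.145]],
    [5,[3.9,28.2,0.1],[0,0,-0.285]],
    [5,[8.7,41,0.1],[0,0,-0.425]],
    [5,[15.3,53,0.1],[0,0,-0.565]],
    [5,[23.6,64,0.1],[0,0,-0.705]],
    [5,[33.2,73.7,0.1],[0,0,-0.845]]
  ]
}}

```text
clock: 12.65
tcp_pos: [0.5873, 0.0872, 0.0709]
orientation: [-1.795, -2.577, -0.003]
contact_force: [-1.3, 1.4, 5.1]
grip_width: 0.0139
```

```bash
python3 -c "
from h import *
torque();look('w11');pointer('w11')
rows([1.92+.15*i for i in range(1,5)]+[2.52])"
```

```text
t 12.65 [0.5873 0.0872 0.0709] th 1.9247 tilt [0.0001 0.0026] F [-1.27  1.4   5.09] M [0.774 0.591 0.136] w 0.0139 q [-0.54  0.57  0.39  1.9  -0.31  0.73  0.38]
cw torque: rxF -0.067, with Mz 0.069
t 12.65 [0.5873 0.0872 0.0709] th 1.9247 tilt [0.0001 0.0026] F [-1.27  1.4   5.09] M [0.774 0.591 0.136] w 0.0139 q [-0.54  0.57  0.39  1.9  -0.31  0.73  0.38]
plane z slope x,y, z0 [-8.80000e-03  1.70000e-03 -1.39393e+01]
neck mids [np.float64(-0.58), np.float64(-0.4)]
head centre tool [97.38 -0.79] R 28.61
seen az [-70.   57.5] brass [-14.5  -7.5]
dark [(-1.0, 117)]
[[5, [0.9, 12.5, 0.7], [0.002, -0.002, -0.139]], [5, [4.1, 26.8, 0.7], [0.003, -0.002, -0.289]], [5, [9.5, 40.5, 0.7], [0.003, -0.001, -0.439]], [5, [16.8, 53.2, 0.8], [0.003, -0.001, -0.589]], [5, [16.8, 53.2, 0.8], [0.003, -0.001, -0.589]]]
```

{"name": "play_rows", "arguments": {
  "deltas": [
    [5,[0.9,12.5,0.6],[0,0,-0.139]],
    [5,[4.1,26.8,0.6],[0,0,-0.289]],
    [5,[9.5,40.5,0.6],[0,0,-0.439]],
    [5,[16.8,53.2,0.6],[0,0,-0.589]],
    [5,[16.8,53.2,0.6],[0,0,-0.589]]
  ]
}}

```text
clock: 13.32
tcp_pos: [0.6329, 0.1228, 0.0709]
orientation: [0.959, 2.991, 0.005]
contact_force: [-0.7, -0.3, 5.8]
grip_width: 0.014
```

```bash
python3 -c "
from h import *
torque()
rows([2.52-.1*i for i in range(1,5)])"
```

```text
t 13.32 [0.6329 0.1228 0.0709] th 2.5208 tilt [0.0016 0.0029] F [-0.74 -0.35  5.75] M [0.253 0.713 0.037] w 0.014 q [-0.45  0.62  0.23  1.77 -0.19  0.78  0.82]
cw torque: rxF -0.070, with Mz -0.032
[[5, [0.4, -10.4, 0.4], [0.003, -0.001, 0.101]], [5, [1.7, -20.1, 0.4], [0.003, -0.001, 0.201]], [5, [4.1, -29.6, 0.3], [0.003, -0.001, 0.301]], [5, [7.4, -38.8, 0.3], [0.003, -0.001, 0.401]]]
```

{"name": "play_rows", "arguments": {
  "deltas": [
    [5,[0.4,-10.4,0.4],[0.003,0,0.101]],
    [5,[1.7,-20.1,0.4],[0.003,0,0.201]],
    [5,[4.1,-29.6,0.3],[0.003,0,0.301]],
    [5,[7.4,-38.8,0.3],[0.003,0,0.401]],
    [5,[7.4,-38.8,0.3],[0.003,0,0.401]]
  ]
}}

```text
clock: 13.95
tcp_pos: [0.6043, 0.0957, 0.0711]
orientation: [-1.54, -2.738, -0.002]
contact_force: [-1.3, -0.3, 4.9]
grip_width: 0.014
```

```bash
cat >> h.py <<'E'
def check(tag,step=.1,n=1):
    torque();T=wpose();im,d=grab("wrist");np.savez(tag+".npz",im=im,T=T,d=d);pointer(tag)
    th=state()[2];rows([th-step*(i+1)/n for i in range(n)])
E
python3 -c "
from h import *
check('s1')"
```

```text
t 13.95 [0.6043 0.0957 0.0711] th 2.1168 tilt [0.0006 0.0013] F [-1.29 -0.28  4.95] M [0.365 0.286 0.401] w 0.014 q [-0.51  0.58  0.34  1.85 -0.27  0.75  0.52]
cw torque: rxF -0.121, with Mz 0.279
seen az [-70.   68.5] brass [-15.5  -8. ]
dark [(-65.5, 117), (-63.5, 115), (-60.5, 123), (-5.0, 126)]
t 14.00 [0.6044 0.0958 0.0711] th 2.1183 tilt [0.0005 0.0011] F [-0.18 -0.6   5.5 ] M [0.359 0.389 0.394] w 0.014 q [-0.51  0.58  0.34  1.85 -0.27  0.75  0.53]
[[5, [0.2, -10.1, 0.6], [0.001, -0.001, 0.1]]]
```

{"name": "play_rows", "arguments": {
  "deltas": [
    [5,[0.1,-5,0.5],[0,0,0.05]],
    [5,[0.3,-9.8,0.5],[0,0,0.1]]
  ]
}}

```text
clock: 14.25
tcp_pos: [0.5959, 0.091, 0.0709]
orientation: [1.676, 2.657, 0.003]
contact_force: [-1.1, -0.8, 4.9]
grip_width: 0.0144
```

```bash
python3 -c "
from h import *
check('s2')"
```

```text
t 14.25 [0.5959 0.091  0.0709] th 2.0159 tilt [0.0011 0.0014] F [-1.13 -0.76  4.89] M [0.464 0.435 0.456] w 0.0144 q [-0.52  0.58  0.36  1.88 -0.29  0.74  0.45]
cw torque: rxF -0.132, with Mz 0.324
seen az [-70.  63.] brass [-15.5  -8. ]
dark [(-5.5, 124)]
t 14.30 [0.5953 0.0907 0.0709] th 2.0132 tilt [0.0006 0.0014] F [-1.01 -0.07  6.16] M [0.658 0.221 0.247] w 0.014 q [-0.52  0.58  0.36  1.88 -0.29  0.74  0.45]
[[5, [0.2, -10.0, 0.3], [0.001, -0.001, 0.1]]]
```

{"name": "play_rows", "arguments": {
  "deltas": [
    [5,[0.1,-5,0.4],[0,0,0.05]],
    [5,[0.3,-9.9,0.4],[0,0,0.1]]
  ]
}}

```text
clock: 14.55
tcp_pos: [0.5863, 0.087, 0.0709]
orientation: [1.814, 2.565, 0.003]
contact_force: [-1.5, -0.1, 6.4]
grip_width: 0.014
```

```bash
python3 -c "
from h import *
check('s3')"
```

```text
t 14.55 [0.5863 0.087  0.0709] th 1.9108 tilt [0.0013 0.0018] F [-1.52 -0.12  6.36] M [0.53  0.35  0.437] w 0.014 q [-0.54  0.57  0.39  1.9  -0.32  0.73  0.37]
cw torque: rxF -0.143, with Mz 0.294
seen az [-70.  57.] brass [-15.5  -8. ]
dark [(-6.0, 120)]
t 14.60 [0.5858 0.0867 0.0708] th 1.9082 tilt [0.0009 0.0017] F [0.61 0.6  5.13] M [0.663 0.157 0.354] w 0.0141 q [-0.55  0.57  0.39  1.91 -0.32  0.73  0.37]
[[5, [0.2, -9.9, 0.3], [0.001, -0.001, 0.1]]]
```

{"name": "play_rows", "arguments": {
  "deltas": [
    [5,[0.1,-5,0.4],[0,0,0.05]],
    [5,[0.3,-9.9,0.4],[0,0,0.1]]
  ]
}}

```text
clock: 14.85
tcp_pos: [0.5765, 0.0839, 0.0709]
orientation: [1.946, 2.466, 0.004]
contact_force: [-0.8, 0.4, 6.0]
grip_width: 0.0141
```

```bash
python3 -c "
from h import *
check('s4')"
```

```text
t 14.85 [0.5765 0.0839 0.0709] th 1.8058 tilt [0.0018 0.0022] F [-0.85  0.37  6.01] M [0.552 0.368 0.456] w 0.0141 q [-0.57  0.56  0.42  1.93 -0.34  0.72  0.29]
cw torque: rxF -0.071, with Mz 0.384
seen az [-70.  51.] brass [-15.5  -8. ]
dark [(-5.5, 115)]
t 14.90 [0.576  0.0838 0.0707] th 1.8033 tilt [0.0014 0.0022] F [0.64 0.17 6.41] M [0.635 0.058 0.314] w 0.0142 q [-0.57  0.56  0.42  1.93 -0.34  0.72  0.28]
[[5, [0.2, -9.9, 0.2], [0.002, -0.002, 0.1]]]
```

{"name": "play_rows", "arguments": {
  "deltas": [
    [5,[0.1,-5,0.3],[0.001,-0.001,0.05]],
    [5,[0.3,-9.9,0.3],[0.002,-0.002,0.1]]
  ]
}}

```text
clock: 15.15
tcp_pos: [0.5663, 0.0819, 0.0709]
orientation: [2.072, 2.361, 0.001]
contact_force: [-1.0, 0.3, 5.7]
grip_width: 0.014
```

```bash
python3 -c "
from h import *
check('s5')"
```

```text
t 15.15 [0.5663 0.0819 0.0709] th 1.7008 tilt [0.0007 0.0002] F [-1.    0.29  5.66] M [0.573 0.216 0.484] w 0.014 q [-0.59  0.55  0.45  1.96 -0.36  0.71  0.2 ]
cw torque: rxF -0.092, with Mz 0.392
seen az [-70.   44.5] brass [-15.5  -8. ]
dark [(-5.5, 113)]
t 15.20 [0.5658 0.0819 0.0708] th 1.6985 tilt [0.0003 0.0002] F [0.13 0.32 5.8 ] M [0.569 0.041 0.343] w 0.0141 q [-0.59  0.55  0.45  1.96 -0.36  0.71  0.2 ]
[[5, [0.1, -9.8, 0.3], [0.0, -0.0, 0.1]]]
```

{"name": "play_rows", "arguments": {
  "deltas": [
    [5,[0.1,-5,0.3],[0,0,0.05]],
    [5,[0.3,-9.8,0.3],[0,0,0.1]]
  ]
}}

```text
clock: 15.45
tcp_pos: [0.5561, 0.0811, 0.0709]
orientation: [2.193, 2.249, 0.002]
contact_force: [-1.2, 1.0, 4.4]
grip_width: 0.0139
```

```bash
python3 -c "
from h import *
check('s6')"
```

```text
t 15.45 [0.5561 0.0811 0.0709] th 1.5961 tilt [0.001  0.0005] F [-1.17  1.03  4.44] M [0.526 0.247 0.453] w 0.0139 q [-0.62  0.54  0.48  1.98 -0.38  0.7   0.11]
cw torque: rxF -0.111, with Mz 0.342
seen az [-70.   38.5] brass [-15.5  -8. ]
dark [(-6.0, 110)]
t 15.50 [0.5556 0.081  0.0708] th 1.5938 tilt [0.0006 0.0005] F [ 0.01 -1.1   5.4 ] M [ 0.588 -0.029  0.304] w 0.014 q [-0.62  0.54  0.48  1.98 -0.38  0.7   0.11]
[[5, [0.1, -9.7, 0.3], [0.001, -0.001, 0.1]]]
```

{"name": "play_rows", "arguments": {
  "deltas": [
    [5,[0.1,-5,0.3],[0,0,0.05]],
    [5,[0.3,-9.8,0.3],[0,0,0.1]]
  ]
}}

```text
clock: 15.75
tcp_pos: [0.5458, 0.0812, 0.0709]
orientation: [2.308, 2.131, 0.003]
contact_force: [-1.1, 0.2, 5.4]
grip_width: 0.014
```

```bash
python3 -c "
from h import *
check('s7')"
```

```text
t 15.75 [0.5458 0.0812 0.0709] th 1.4913 tilt [0.0015 0.0009] F [-1.06  0.21  5.37] M [0.543 0.247 0.503] w 0.014 q [-0.65  0.54  0.51  2.01 -0.4   0.69  0.03]
cw torque: rxF -0.105, with Mz 0.398
seen az [-70.   32.5] brass [-15.5  -8. ]
dark [(-6.0, 107)]
t 15.80 [0.5453 0.0813 0.0708] th 1.4891 tilt [0.0012 0.0009] F [ 0.05 -1.31  6.29] M [ 0.49  -0.083  0.342] w 0.0142 q [-0.65  0.54  0.51  2.01 -0.4   0.69  0.03]
[[5, [0.1, -9.7, 0.3], [0.001, -0.001, 0.1]]]
```

{"name": "play_rows", "arguments": {
  "deltas": [
    [5,[0.1,-5,0.3],[0,0,0.05]],
    [5,[0.3,-9.8,0.3],[0.001,-0.001,0.1]]
  ]
}}

```text
clock: 16.05
tcp_pos: [0.5356, 0.0825, 0.0709]
orientation: [2.416, 2.008, 0.001]
contact_force: [-0.9, -0.4, 4.3]
grip_width: 0.0142
```

```bash
python3 -c "
from h import *
check('s8')"
```

```text
t 16.05 [0.5356 0.0825 0.0709] th 1.3866 tilt [0.0009 0.0003] F [-0.94 -0.36  4.32] M [0.515 0.171 0.551] w 0.0142 q [-0.68  0.53  0.54  2.03 -0.42  0.69 -0.06]
cw torque: rxF -0.084, with Mz 0.466
seen az [-70.   26.5] brass [-15.5  -8. ]
dark [(-6.0, 104)]
t 16.10 [0.5351 0.0825 0.0708] th 1.3844 tilt [0.0004 0.0003] F [-0.76 -0.91  5.42] M [ 0.502 -0.061  0.322] w 0.014 q [-0.68  0.53  0.54  2.03 -0.42  0.69 -0.06]
[[5, [0.1, -9.6, 0.3], [0.0, -0.0, 0.1]]]
```

{"name": "play_rows", "arguments": {
  "deltas": [
    [5,[0.1,-5,0.3],[0,0,0.05]],
    [5,[0.3,-9.7,0.3],[0,0,0.1]]
  ]
}}

```text
clock: 16.35
tcp_pos: [0.5256, 0.0848, 0.0708]
orientation: [2.518, 1.879, 0.002]
contact_force: [-1.4, -0.8, 6.1]
grip_width: 0.0141
```

```bash
python3 -c "
from h import *
check('s9')"
```

```text
t 16.35 [0.5256 0.0848 0.0708] th 1.2821 tilt [0.0011 0.0006] F [-1.43 -0.8   6.08] M [0.472 0.174 0.492] w 0.0141 q [-0.72  0.52  0.57  2.06 -0.44  0.68 -0.15]
cw torque: rxF -0.112, with Mz 0.379
seen az [-70.   20.5] brass [-15.5  -8. ]
dark [(-5.0, 105)]
t 16.40 [0.5251 0.0849 0.0707] th 1.2799 tilt [0.0008 0.0007] F [-0.92 -0.13  6.04] M [ 0.389 -0.138  0.35 ] w 0.014 q [-0.72  0.52  0.57  2.06 -0.44  0.68 -0.15]
[[5, [0.1, -9.5, 0.2], [0.001, -0.001, 0.1]]]
```

{"name": "play_rows", "arguments": {
  "deltas": [
    [5,[0.1,-5,0.3],[0,0,0.05]],
    [5,[0.3,-9.6,0.3],[0,0,0.1]]
  ]
}}

```text
clock: 16.65
tcp_pos: [0.5159, 0.0881, 0.0707]
orientation: [-2.613, -1.745, -0.003]
contact_force: [-1.7, 0.3, 6.4]
grip_width: 0.0143
```

```bash
python3 -c "
from h import *
check('s10')"
```

```text
t 16.65 [0.5159 0.0881 0.0707] th 1.1776 tilt [0.0014 0.001 ] F [-1.67  0.27  6.41] M [0.525 0.206 0.565] w 0.0143 q [-0.75  0.52  0.6   2.08 -0.46  0.67 -0.24]
cw torque: rxF -0.160, with Mz 0.405
seen az [-70.  15.] brass [-15.5  -8. ]
dark [(-6.0, 102), (-5.0, 104)]
t 16.70 [0.5154 0.0883 0.0706] th 1.1756 tilt [0.001 0.001] F [-0.89 -0.89  6.35] M [ 0.241 -0.158  0.375] w 0.014 q [-0.75  0.52  0.6   2.08 -0.46  0.67 -0.24]
[[5, [0.1, -9.4, 0.1], [0.0, -0.001, 0.1]]]
```

{"name": "play_rows", "arguments": {
  "deltas": [
    [5,[0.1,-5,0.2],[0,0,0.05]],
    [5,[0.3,-9.5,0.2],[0,0,0.1]]
  ]
}}

```text
clock: 16.95
tcp_pos: [0.5067, 0.0924, 0.0707]
orientation: [-2.7, -1.606, -0.003]
contact_force: [-1.6, 0.4, 6.0]
grip_width: 0.0139
```

```bash
python3 -c "
from h import *
check('s11');rows([1.07+.15*i for i in range(1,9)])"
```

```text
t 16.95 [0.5067 0.0924 0.0707] th 1.0734 tilt [0.0015 0.0013] F [-1.65  0.38  6.01] M [0.541 0.149 0.516] w 0.0139 q [-0.79  0.51  0.63  2.1  -0.49  0.67 -0.34]
cw torque: rxF -0.160, with Mz 0.357
seen az [-70.   9.] brass [-15.5  -8.5]
dark [(-6.0, 102), (-5.0, 102)]
t 17.00 [0.5062 0.0927 0.0706] th 1.0714 tilt [0.0011 0.0014] F [-1.38 -1.03  6.07] M [ 0.29  -0.128  0.308] w 0.014 q [-0.79  0.51  0.63  2.1  -0.49  0.67 -0.34]
[[5, [0.1, -9.4, 0.1], [0.0, -0.002, 0.1]]]
[[5, [0.9, 14.9, 0.1], [0.0, -0.002, -0.149]], [5, [4.3, 29.2, 0.1], [0.001, -0.002, -0.299]], [5, [9.8, 42.8, 0.2], [0.001, -0.002, -0.449]], [5, [17.3, 55.4, 0.2], [0.001, -0.002, -0.599]], [5, [26.5, 66.8, 0.2], [0.001, -0.002, -0.749]], [5, [37.4, 76.7, 0.2], [0.001, -0.002, -0.899]], [5, [49.6, 84.8, 0.2], [0.001, -0.001, -1.049]], [5, [62.9, 91.0, 0.3], [0.001, -0.001, -1.199]]]
```

{"name": "play_rows", "arguments": {
  "deltas": [
    [5,[0.9,14.9,0.1],[0,-0.002,-0.149]],
    [5,[4.3,29.2,0.1],[0,-0.002,-0.299]],
    [5,[9.8,42.8,0.2],[0,-0.002,-0.449]],
    [5,[17.3,55.4,0.2],[0,-0.002,-0.599]],
    [5,[26.5,66.8,0.2],[0,-0.002,-0.749]],
    [5,[37.4,76.7,0.2],[0,-0.002,-0.899]],
    [5,[37.4,76.7,0.2],[0,-0.002,-0.899]]
  ]
}}

```text
clock: 17.88
tcp_pos: [0.5917, 0.0889, 0.0707]
orientation: [1.735, 2.618, 0.0]
contact_force: [-2.4, -0.2, 6.6]
grip_width: 0.0139
```

{"name": "play_rows", "arguments": {
  "deltas": [
    [5,[0.1,-5,0],[0,0,0.05]],
    [5,[0.5,-9.8,0],[0,0,0.1]],
    [5,[1.1,-14.6,0],[0,0,0.15]]
  ]
}}

```text
clock: 18.25
tcp_pos: [0.5775, 0.0842, 0.071]
orientation: [1.931, 2.478, 0.001]
contact_force: [-1.1, -1.1, 5.2]
grip_width: 0.014
```

```bash
python3 -c "
from h import *
check('u1')"
```

```text
t 18.25 [0.5775 0.0842 0.071 ] th 1.8178 tilt [0.0007 0.0002] F [-1.07 -1.12  5.18] M [0.512 0.466 0.399] w 0.014 q [-0.56  0.56  0.41  1.93 -0.33  0.72  0.29]
cw torque: rxF -0.128, with Mz 0.270
seen az [-70.   51.5] brass [-15.5  -8. ]
dark [(-4.0, 114)]
t 18.30 [0.5771 0.0841 0.071 ] th 1.8154 tilt [0.0004 0.0002] F [-1.43 -0.52  6.04] M [0.517 0.175 0.157] w 0.0142 q [-0.56  0.56  0.41  1.93 -0.33  0.72  0.29]
[[5, [0.1, -9.8, 0.5], [0.0, -0.0, 0.1]]]
```

Beginning to engage (twist about 2.5°). Steps of 0.08 from here.

{"name": "play_rows", "arguments": {
  "deltas": [
    [5,[0.1,-4,0.4],[0,0,0.04]],
    [5,[0.3,-7.8,0.4],[0,0,0.08]]
  ]
}}

```text
clock: 18.55
tcp_pos: [0.5696, 0.0825, 0.071]
orientation: [2.033, 2.394, 0.002]
contact_force: [-1.2, -0.9, 5.7]
grip_width: 0.0138
```

```bash
python3 -c "
from h import *
check('u2')"
```

```text
t 18.55 [0.5696 0.0825 0.071 ] th 1.7331 tilt [0.0014 0.0005] F [-1.23 -0.94  5.72] M [0.439 0.263 0.459] w 0.0138 q [-0.58  0.55  0.44  1.95 -0.35  0.71  0.22]
cw torque: rxF -0.134, with Mz 0.325
seen az [-70.   46.5] brass [-15.5  -8. ]
dark [(-6.0, 110)]
t 18.60 [0.5692 0.0825 0.071 ] th 1.7312 tilt [0.0012 0.0005] F [-0.3  -0.4   5.68] M [0.539 0.092 0.335] w 0.014 q [-0.58  0.55  0.44  1.95 -0.35  0.71  0.22]
[[5, [0.1, -10.0, 0.4], [0.001, -0.0, 0.1]]]
```

{"name": "play_rows", "arguments": {
  "deltas": [
    [5,[0.1,-4,0.4],[0,0,0.04]],
    [5,[0.3,-8.8,0.4],[0,0,0.09]]
  ]
}}

```text
clock: 18.85
tcp_pos: [0.5605, 0.0813, 0.0709]
orientation: [2.144, 2.295, 0.003]
contact_force: [-0.9, -1.2, 5.9]
grip_width: 0.0141
```

```bash
python3 -c "
from h import *
check('u3')"
```

```text
t 18.85 [0.5605 0.0813 0.0709] th 1.6388 tilt [0.0019 0.0007] F [-0.92 -1.24  5.92] M [0.46  0.334 0.451] w 0.0141 q [-0.61  0.55  0.46  1.97 -0.37  0.7   0.15]
cw torque: rxF -0.099, with Mz 0.352
seen az [-70.  41.] brass [-15.5  -8. ]
dark [(-6.0, 112)]
t 18.90 [0.56   0.0813 0.0708] th 1.6363 tilt [0.0015 0.0007] F [-0.87 -1.2   6.32] M [0.527 0.061 0.318] w 0.0139 q [-0.61  0.55  0.46  1.97 -0.37  0.7   0.15]
[[5, [0.1, -10.0, 0.3], [0.002, -0.001, 0.1]]]
```

{"name": "play_rows", "arguments": {
  "deltas": [
    [5,[0.1,-4,0.4],[0,0,0.04]],
    [5,[0.3,-8.8,0.4],[0,0,0.09]]
  ]
}}

```text
clock: 19.15
tcp_pos: [0.5514, 0.0811, 0.0709]
orientation: [2.25, 2.191, 0.004]
contact_force: [-0.6, 0.1, 5.2]
grip_width: 0.0144
```

```bash
python3 -c "
from h import *
check('u4')"
```

```text
t 19.15 [0.5514 0.0811 0.0709] th 1.5442 tilt [0.0026 0.0009] F [-0.64  0.05  5.22] M [0.455 0.164 0.591] w 0.0144 q [-0.63  0.54  0.49  2.   -0.39  0.7   0.07]
cw torque: rxF -0.063, with Mz 0.529
seen az [-70.  36.] brass [-15.5  -8.5]
dark [(-7.0, 110)]
t 19.20 [0.5509 0.081  0.0708] th 1.5419 tilt [0.0024 0.0009] F [-0.49 -1.47  6.13] M [ 0.409 -0.076  0.488] w 0.014 q [-0.63  0.54  0.49  2.   -0.39  0.7   0.07]
[[5, [0.1, -10.1, 0.3], [0.002, -0.001, 0.1]]]
```

{"name": "play_rows", "arguments": {
  "deltas": [
    [5,[0.1,-3,0.4],[0.001,0,0.03]],
    [5,[0.2,-5.9,0.4],[0.002,0,0.06]],
    [5,[0.2,-5.9,0.4],[0.002,0,0.06]]
  ]
}}

```text
clock: 19.58
tcp_pos: [0.5455, 0.0813, 0.0709]
orientation: [2.318, 2.119, 0.003]
contact_force: [-0.3, -1.2, 6.2]
grip_width: 0.0141
```

```bash
python3 -c "
from h import *
check('u5')"
```

```text
t 19.57 [0.5455 0.0813 0.0709] th 1.4813 tilt [0.0019 0.0008] F [-0.33 -1.16  6.25] M [0.239 0.094 0.689] w 0.0141 q [-0.65  0.53  0.51  2.01 -0.4   0.69  0.02]
cw torque: rxF -0.024, with Mz 0.665
seen az [-70.  32.] brass [-15.5  -9.5]
dark [(-8.5, 107), (-7.5, 110)]
t 19.62 [0.5455 0.0813 0.0709] th 1.4817 tilt [0.0018 0.0008] F [-0.24 -1.82  6.24] M [0.286 0.043 0.712] w 0.0144 q [-0.65  0.53  0.51  2.01 -0.4   0.69  0.02]
[[5, [-0.0, -10.6, 0.3], [0.002, -0.001, 0.1]]]
```

The torque has jumped from 0.33 to 0.7 and the pointer is entering the brass, so the nut is home. One small pull should centre the pointer in the sector.

{"name": "play_rows", "arguments": {
  "deltas": [
    [5,[0.1,-2.5,0.3],[0.001,0,0.025]],
    [5,[0.2,-5.5,0.3],[0.002,0,0.055]],
    [5,[0.2,-5.5,0.3],[0.002,0,0.055]]
  ]
}}

```text
clock: 20.0
tcp_pos: [0.5403, 0.0818, 0.0709]
orientation: [2.376, 2.055, 0.002]
contact_force: [-1.0, -0.7, 5.8]
grip_width: 0.0139
```

```bash
python3 -c "
from h import *
check('u6')
z=np.load('u6.npz');save('u6.png',rect(z['T'],z['im'],(C[0]+.06,C[1]-.01),.014,.05,400))"
```

```text
t 20.00 [0.5403 0.0818 0.0709] th 1.4264 tilt [0.001  0.0006] F [-0.97 -0.74  5.78] M [0.187 0.058 0.772] w 0.0139 q [-0.67  0.53  0.52  2.02 -0.41  0.69 -0.03]
cw torque: rxF -0.085, with Mz 0.688
seen az [-70.  29.] brass [-15.5 -10.5]
dark [(-8.5, 109)]
t 20.05 [0.5403 0.0819 0.0709] th 1.4267 tilt [0.001  0.0007] F [-0.77 -2.83  4.6 ] M [0.249 0.09  0.771] w 0.0139 q [-0.67  0.53  0.52  2.02 -0.41  0.69 -0.03]
[[5, [-0.0, -10.7, 0.4], [0.001, -0.001, 0.1]]]
```

View pics/u6.png

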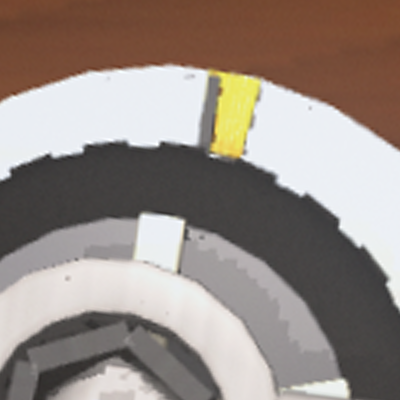

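Pointer sits at the leading edge of the brass (-9°, twist about 0.13). I want it more central, so I check whether the handle yaws in the pads.

```bash
python3 -c "
from h import *
look('u7');pointer('u7')"
```

```text
t 20.05 [0.5403 0.0819 0.0709] th 1.4267 tilt [0.001  0.0007] F [-0.77 -2.83  4.6 ] M [0.249 0.09  0.771] w 0.0139 q [-0.67  0.53  0.52  2.02 -0.41  0.69 -0.03]
plane z slope x,y, z0 [-1.06000e-02  2.40000e-03 -1.39641e+01]
neck mids [np.float64(-0.44), np.float64(-0.82)]
head centre tool [97.45 -1.51] R 28.64
seen az [-70.  29.] brass [-15.5 -10.5]
dark [(-8.5, 109)]
```

{"name": "play_rows", "arguments": {
  "deltas": [
    [5,[0,0,0.3],[0,0,0]],
    [5,[0.1,-3.5,0.3],[0.001,0,0.025]],
    [5,[0.2,-6.5,0.3],[0.001,0,0.05]],
    [5,[0.2,-6.5,0.3],[0.001,0,0.05]]
  ],
  "squeeze": 120
}}

```text
clock: 20.6
tcp_pos: [0.5351, 0.0827, 0.0713]
orientation: [2.426, 1.994, 0.004]
contact_force: [1.6, -0.4, 5.4]
grip_width: 0.0131
```

```bash
python3 -c "
from h import *
torque();look('u8');pointer('u8')"
```

```text
t 20.60 [0.5351 0.0827 0.0713] th 1.3760 tilt [0.0031 0.0004] F [ 1.58 -0.42  5.45] M [ 0.103 -0.308  0.65 ] w 0.0131 q [-0.69  0.53  0.54  2.03 -0.42  0.68 -0.07]
cw torque: rxF 0.158, with Mz 0.809
t 20.60 [0.5351 0.0827 0.0713] th 1.3760 tilt [0.0031 0.0004] F [ 1.58 -0.42  5.45] M [ 0.103 -0.308  0.65 ] w 0.0131 q [-0.69  0.53  0.54  2.03 -0.42  0.68 -0.07]
plane z slope x,y, z0 [-8.50000e-03  2.10000e-03 -1.37387e+01]
neck mids [np.float64(-0.53), np.float64(-0.37)]
head centre tool [96.82 -1.28] R 28.52
seen az [-70.   26.5] brass [-15.5 -11. ]
dark [(-10.0, 107)]
```

{"name": "play_rows", "arguments": {
  "deltas": [
    [5,[0.1,-2.2,0.2],[0,0,0.02]],
    [5,[0.2,-4,0.2],[0.001,0,0.035]],
    [5,[0.2,-4,0.2],[0.001,0,0.035]],
    [5,[0.2,-4,0.2],[0.001,0,0.035]]
  ]
}}

```text
clock: 21.15
tcp_pos: [0.5319, 0.0833, 0.0714]
orientation: [2.46, 1.951, 0.004]
contact_force: [1.3, -2.6, 6.1]
grip_width: 0.0131
```

```bash
python3 -c "
from h import *
torque();look('u9');pointer('u9')
rows([1.34+.06*i for i in range(1,7)])"
```

```text
t 21.15 [0.5319 0.0833 0.0714] th 1.3409 tilt [0.0033 0.0003] F [ 1.35 -2.65  6.1 ] M [-0.14  -0.588  0.656] w 0.0131 q [-0.7   0.52  0.55  2.04 -0.43  0.68 -0.1 ]
cw torque: rxF 0.183, with Mz 0.839
t 21.15 [0.5319 0.0833 0.0714] th 1.3409 tilt [0.0033 0.0003] F [ 1.35 -2.65  6.1 ] M [-0.14  -0.588  0.656] w 0.0131 q [-0.7   0.52  0.55  2.04 -0.43  0.68 -0.1 ]
plane z slope x,y, z0 [-7.70000e-03  2.70000e-03 -1.37773e+01]
neck mids [np.float64(-0.46), np.float64(-0.51)]
head centre tool [97.12 -1.31] R 28.51
seen az [-70.   24.5] brass [-15.5  -8. ]
dark [(-11.0, 106), (-10.0, 107)]
[[5, [-0.2, 5.0, 0.9], [0.003, -0.001, -0.059]], [5, [0.4, 10.9, 0.9], [0.003, -0.001, -0.119]], [5, [1.3, 16.7, 0.9], [0.003, -0.001, -0.179]], [5, [2.6, 22.4, 0.9], [0.003, -0.001, -0.239]], [5, [4.2, 28.0, 0.9], [0.003, -0.001, -0.299]], [5, [6.1, 33.6, 1.0], [0.003, -0.001, -0.359]]]
```

The pointer is inside the brass, with brass on both sides of it (twist about 0.16, torque about 0.84 N m). Next I unload with a return swing, then lift straight off.

{"name": "play_rows", "arguments": {
  "deltas": [
    [5,[-0.2,5,0.3],[0.003,0,-0.059]],
    [5,[0.4,10.9,0.3],[0.003,0,-0.119]],
    [5,[1.3,16.7,0.2],[0.003,0,-0.179]],
    [5,[2.6,22.4,0.1],[0.003,0,-0.239]],
    [5,[2.6,22.4,0],[0.003,0,-0.239]]
  ]
}}

```text
clock: 21.82
tcp_pos: [0.554, 0.081, 0.0713]
orientation: [-2.212, -2.229, -0.001]
contact_force: [-0.6, -0.7, 5.8]
grip_width: 0.0128
```

{"name": "play_rows", "arguments": {
  "deltas": [
    [5,[0,0,-3],[0,0,0]],
    [5,[0,0,-8],[0,0,0]],
    [5,[0,0,-16],[0,0,0]],
    [5,[0,0,-26],[0,0,0]],
    [5,[0,0,-40],[0,0,0]],
    [5,[0,0,-55],[0,0,0]],
    [5,[0,0,-55],[0,0,0]]
  ]
}}

```text
clock: 22.7
tcp_pos: [0.5545, 0.0803, 0.1275]
orientation: [-2.214, -2.228, -0.003]
contact_force: [0.5, 0.4, -3.5]
grip_width: 0.0126
```

```bash
python3 -c "
from h import *
torque();look('v1');pointer('v1')
go((.5546,-.1788,.11),0.05)"
```

```text
t 22.70 [0.5545 0.0803 0.1275] th 1.5771 tilt [0.001  0.0018] F [ 0.52  0.42 -3.51] M [-0.123 -0.033  0.013] w 0.0126 q [-0.67  0.46  0.53  1.96 -0.32  0.81  0.05]
cw torque: rxF 0.052, with Mz 0.065
t 22.70 [0.5545 0.0803 0.1275] th 1.5771 tilt [0.001  0.0018] F [ 0.52  0.42 -3.51] M [-0.123 -0.033  0.013] w 0.0126 q [-0.67  0.46  0.53  1.96 -0.32  0.81  0.05]
plane z slope x,y, z0 [ 1.4800e-01  5.4000e-03 -1.2024e+01]
neck mids [np.float64(1.02), np.float64(0.99)]
head centre tool [85.06  0.89] R 24.07
seen az [-70.  54.] brass [-15.5  -8. ]
dark [(-2.0, 124)]
clock 22.75 dist 259.8 deg 87.5 ROW [-259.3, -1.2, 16.4] [-0.0013, -0.0013, 1.5274]
```

Run:
```python
from h import *
o,X,th=state();T=wpose();im,d=grab("wrist");P=cloud(T,d,X,o["tcp_pos"])
for c in range(0,140,8):
    k=(abs(P[...,0]-c)<4)&(abs(P[...,1])<28)&(P[...,2]<30)&(P[...,2]>-60)&(d>.03)
    q=P[k]
    if len(q)>5:print(c,len(q),"z pct",np.percentile(q[:,2],[5,50,95]).round(1),"y",np.percentile(q[:,1],[3,97]).round(1))
np.savez("v2.npz",im=im,T=T,d=d);save("v2.png",im)
```

```text
t 22.75 [0.5541 0.0804 0.1268] th 1.5774 tilt [-0.      0.0017] F [-0.33 -0.22 -2.83] M [-0.042  0.061  0.019] w 0.0127 q [-0.67  0.46  0.53  1.96 -0.32  0.81  0.05]
0 1054 z pct [-56.9 -37.6 -15.7] y [-27.4  27.2]
8 5053 z pct [-57.7 -42.6 -12.9] y [-26.6  26.6]
16 770 z pct [-47.9 -14.1 -11.6] y [-15.3  15.2]
24 605 z pct [-13.9 -12.5 -10. ] y [-7.2  7.5]
32 834 z pct [-12.4  -9.1  -5.8] y [-9.2 10.4]
40 828 z pct [-7.5 -6.2 -4.6] y [-9.5 10.7]
48 847 z pct [-6.2 -5.  -3.3] y [-9.5 11.2]
56 847 z pct [-4.9 -3.7 -2. ] y [-9.5 10.7]
64 862 z pct [-3.7 -2.3  0.2] y [-10.1  12.3]
72 1453 z pct [-2.4 -1.1  8.4] y [-17.8  20.6]
80 1514 z pct [-1.1  0.3  6.6] y [-22.6  25.4]
88 1035 z pct [ 0.2  1.6 10.3] y [-25.5  27. ]
96 1203 z pct [ 1.5  3.1 15.5] y [-25.5  26.9]
104 1774 z pct [ 2.9  4.7 18.1] y [-22.8  25.3]
112 1294 z pct [3.9 5.3 8.5] y [-18.4  21.1]
120 379 z pct [4.9 6.1 7.4] y [-11.4  14. ]
```

View pics/v2.png

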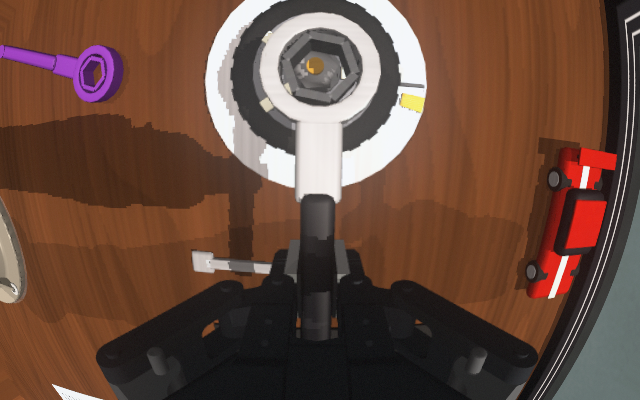

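The lift bind pitched the head down in the pads by about 0.165 rad. It is clear of the nut, and the pointer is back at rest (-2°). I'll carry it to the mat, tilt the tool to level the spanner, and lay it down.

{"name": "play_rows", "arguments": {
  "deltas": [
    [5,[-30,0,0],[0,0,0.17]],
    [5,[-60,0,0],[0,0,0.34]],
    [5,[-90,0,0],[0,0,0.51]],
    [5,[-120,0,0],[0,0,0.68]],
    [5,[-150,0,0],[0,0,0.85]],
    [5,[-185,0,0],[0,0,1.02]],
    [5,[-220,-1,0],[0,0,1.19]],
    [5,[-259,-1,0],[0,0,1.36]]
  ]
}}

```text
clock: 23.8
tcp_pos: [0.5538, -0.1791, 0.1252]
orientation: [-3.122, -0.333, 0.003]
contact_force: [1.3, 0.0, -3.1]
grip_width: 0.0129
```

```bash
cat >> h.py <<'E'
def got(p,th,b):
    o=r.get_obs();A=R.from_rotvec(o["orientation"]);c,s=np.cos(th),np.sin(th)
    B=R.from_matrix(np.array([[c,s,0],[s,-c,0],[0,0,-1.]]))*R.from_rotvec([0,b,0])
    print("ROW",(A.inv().apply(np.array(p)-o["tcp_pos"])*1e3).round(1).tolist(),(A.inv()*B).as_rotvec().round(4).tolist())
E
python3 -c "
from h import *
state();got((.5546,-.1788,.10),0.05,.165)"
```

```text
t 23.80 [ 0.5538 -0.1791  0.1252] th 0.2123 tilt [-0.0023  0.0021] F [ 1.26  0.03 -3.15] M [-0.051  0.038  0.03 ] w 0.0129 q [-0.42  0.61  0.88  1.92 -0.59  0.9  -0.61]
ROW [0.9, -0.1, 25.2] [-0.0158, 0.1667, 0.1618]
```

{"name": "play_rows", "arguments": {
  "deltas": [
    [5,[0,0,5],[-0.005,0.05,0.08]],
    [5,[0.5,0,15],[-0.015,0.11,0.16]],
    [5,[0.9,0,25],[-0.016,0.167,0.162]],
    [5,[0.9,0,25],[-0.016,0.167,0.162]],
    [5,[0.9,0,25],[-0.016,0.167,0.162]]
  ]
}}

```text
clock: 24.42
tcp_pos: [0.555, -0.1789, 0.1004]
orientation: [-3.126, -0.078, -0.258]
contact_force: [0.5, -0.0, -2.0]
grip_width: 0.0126
```

Run:
```python
from h import *
o,X,th=state();T=wpose();im,d=grab("wrist");P=cloud(T,d,X,o["tcp_pos"])@X.T+o["tcp_pos"]*1e3  # world mm
L=cloud(T,d,X,o["tcp_pos"])
for c in (40,48,56,64,72,80,88,96,104,112):
    k=(abs(L[...,0]-c)<4)&(abs(L[...,1])<26)&(abs(L[...,2])<15)&(im.min(-1)>110)
    q=P[k]
    if len(q)>5:print(c,"world x %.1f y %.1f z %.2f"%tuple(np.median(q,0)))
got((.5546,-.1788,.0105),0.05,.165)
```

```text
t 24.43 [ 0.555  -0.1789  0.1004] th 0.0501 tilt [0.1638 0.0079] F [ 0.49 -0.01 -2.01] M [-0.041  0.318 -0.071] w 0.0126 q [-0.39  0.56  0.82  2.05 -0.78  0.68 -0.59]
40 world x 593.5 y -178.5 z 113.25
48 world x 601.6 y -178.4 z 113.33
56 world x 609.7 y -178.0 z 113.28
64 world x 617.7 y -177.6 z 113.39
72 world x 626.1 y -177.8 z 113.45
80 world x 633.7 y -175.2 z 113.38
88 world x 641.6 y -163.5 z 113.45
96 world x 650.0 y -160.9 z 113.49
104 world x 658.8 y -169.2 z 113.53
112 world x 666.4 y -175.4 z 113.72
ROW [-15.5, -0.2, 88.7] [0.0005, -0.0003, 0.0004]
```

Level to 0.3°. Lower it to just above the mat.

{"name": "play_rows", "arguments": {
  "deltas": [
    [5,[-7,0,40],[0,0,0]],
    [5,[-13,0,75],[0,0,0]],
    [5,[-15.5,0,88.7],[0,0,0]],
    [5,[-15.5,0,88.7],[0,0,0]],
    [5,[-15.5,0,88.7],[0,0,0]]
  ]
}}

```text
clock: 25.1
tcp_pos: [0.5556, -0.1795, 0.0113]
orientation: [-3.127, -0.079, -0.261]
contact_force: [-0.0, 0.5, -2.4]
grip_width: 0.0128
```

```bash
python3 -c "
from h import *
state();got((.5546,-.1788,.0085),0.05,.165)"
```

```text
t 25.10 [ 0.5556 -0.1795  0.0113] th 0.0508 tilt [0.1657 0.007 ] F [-0.04  0.5  -2.43] M [-0.089  0.333  0.041] w 0.0128 q [-0.25  0.67  0.63  2.08 -0.96  0.52 -0.42]
ROW [-1.5, -0.7, 2.6] [0.0013, -0.0016, 0.0008]
```

{"name": "play_rows", "arguments": {
  "deltas": [
    [5,[-0.2,0,1.2],[0,0,0]],
    [5,[-0.4,0,2.5],[0,0,0]],
    [5,[-0.4,0,2.8],[0,0,0]],
    [5,[-0.4,0,2.8],[0,0,0]]
  ]
}}

```text
clock: 25.6
tcp_pos: [0.556, -0.1795, 0.0105]
orientation: [-3.125, -0.079, -0.264]
contact_force: [-9.0, 3.5, 23.1]
grip_width: 0.0129
```

```bash
python3 -c "
from h import *
state()"
```

```text
t 25.60 [ 0.556  -0.1795  0.0105] th 0.0504 tilt [0.1675 0.0088] F [-9.04  3.54 23.07] M [0.769 1.693 0.122] w 0.0129 q [-0.24  0.67  0.62  2.08 -0.97  0.52 -0.42]
```

Contact at 25 N. I ease off by 1 mm, open, then back out along the fingers.

{"name": "play_rows", "arguments": {
  "deltas": [
    [5,[0,0,-0.8],[0,0,0]],
    [5,[0,0,-0.8],[0,0,0]],
    [20,[0,0,-0.8],[0,0,0]],
    [30,[0,0,-0.8],[0,0,0]],
    [45,[0,0,-0.8],[0,0,0]],
    [45,[0,0,-0.8],[0,0,0]]
  ],
  "squeeze": 40
}}

```text
clock: 26.35
tcp_pos: [0.556, -0.1795, 0.0113]
orientation: [-3.125, -0.079, -0.264]
contact_force: [0.1, 0.3, -0.2]
grip_width: 0.045
```

{"name": "play_rows", "arguments": {
  "deltas": [
    [50,[0,0,-15],[0,0,0]],
    [50,[0,0,-45],[0,0,0]],
    [60,[0,0,-95],[0,0,0]],
    [80,[0,0,-150],[0,-0.1,0]],
    [80,[0,0,-190],[0,-0.165,0]],
    [80,[0,0,-190],[0,-0.165,0]],
    [80,[0,0,-190],[0,-0.165,0]]
  ]
}}

```text
clock: 27.22
tcp_pos: [0.5235, -0.1808, 0.1984]
orientation: [-3.139, -0.079, -0.006]
contact_force: [-0.8, -0.4, 0.1]
grip_width: 0.0802
```

Run:
```python
from h import *
o,X,th=state();T=wpose();im,d=grab("wrist");L=cloud(T,d,X,o["tcp_pos"]);P=L@X.T+o["tcp_pos"]*1e3
ok=(d>.1)&(d<.45)
b=ok&(im.min(-1)>130)&(P[...,1]<-130)&(P[...,1]>-230)&(P[...,0]>440)&(P[...,0]<720)&(P[...,2]>5);Q=P[b]
for x in range(450,700,12):
    q=Q[abs(Q[:,0]-x)<6]
    if len(q)>8:print(x,len(q),"y",np.percentile(q[:,1],[3,97]).round(1),"z med %.1f"%np.median(q[:,2]))
m=ok&(im.max(-1)<80)&(P[...,0]>600)&(P[...,0]<700)&(P[...,1]<-215)&(P[...,1]>-235);print("mat z",np.median(P[m][:,2]),m.sum())
np.savez("f1.npz",im=im,T=T,d=d);t,_=grab("top");np.savez("top1.npz",im=t)
a=np.load("top0.npz")["im"].astype(int);df=(abs(t.astype(int)-a).max(-1)>45).astype(np.uint8)
n,l,st,ce=cv2.connectedComponentsWithStats(cv2.morphologyEx(df,cv2.MORPH_CLOSE,np.ones((3,3))))
for i in range(1,n):
    if st[i,4]>12:print("diff",st[i])
big=rect(T,im,(.58,-.16),.02,.14,400);save("f1.png",np.hstack([big,cv2.resize(t[100:330,100:540],(765,400))[:,:400]]))
```

```text
t 27.23 [ 0.5235 -0.1808  0.1984] th 0.0503 tilt [0.0035 0.0012] F [-0.85 -0.37  0.13] M [-0.025  0.017  0.03 ] w 0.0802 q [-0.55  0.49  1.04  1.93 -0.5   1.01 -0.8 ]
462 106 y [-193.5 -178.3] z med 27.7
474 75 y [-192.5 -178.4] z med 27.9
534 50 y [-227.  -136.7] z med 248.1
582 15 y [-188. -169.] z med 22.5
594 231 y [-187.8 -168.3] z med 23.1
606 232 y [-186.9 -167.6] z med 23.1
618 240 y [-186.3 -166.8] z med 23.1
630 334 y [-196.6 -153.2] z med 23.3
642 210 y [-201.6 -148.3] z med 23.0
654 203 y [-201.8 -147.9] z med 23.1
666 302 y [-197.2 -152.4] z med 23.1
678 96 y [-186.7 -163.2] z med 23.0
mat z 5.279998486862837 1621
diff [  206   127   231   210 13837]
diff [383 241  16  10  52]
diff [375 245   8  13  32]
diff [355 248  14   8  50]
diff [364 261  23  10  82]
diff [ 339  271   52   55 1072]
diff [376 290   7   5  13]
diff [   0  313  195   87 9197]
diff [338 320   9   4  13]
diff [ 289  326   72   44 1197]
diff [312 361  49  39 569]
diff [ 213  363   72   37 1535]
diff [286 371  32  14 144]
diff [201 387   7  13  35]
diff [338 392   7   8  25]
```

Run:
```python
from h import *
# small wrench in wrist views before (w5, carried spanner over mat) and now: bright blob on table near x .47-.62,y -.07..0
for tag in("w3","f1"):
    z=np.load(tag+".npz");b=rect(z["T"],z["im"],(.53,-.03),.006,.08,640);h=cv2.cvtColor(b,cv2.COLOR_RGB2HSV)
    m=((b.min(-1)>110)&(h[...,1]<60)).astype(np.uint8);n,l,st,ce=cv2.connectedComponentsWithStats(m)
    for i in range(1,n):
        if st[i,4]>800:print(tag,st[i],(.61-ce[i,1]*.16/639).round(4),(.05-ce[i,0]*.16/639).round(4))
im,_=grab("scene");a=np.load("scene0.npz")["im"].astype(int);df=abs(im.astype(int)-a).max(-1)>45
for n,(u,v,w,h) in dict(wrench=(305,195,42,45),oil=(485,240,26,36),yellow=(455,285,62,80),grey=(130,155,70,40)).items():print(n,df[v:v+h,u:u+w].mean().round(3))
```

```text
w3 [  137   177   120   463 22199] 0.5098 0.0023
w3 [ 364  542  106   98 4192] 0.4616 -0.0546
f1 [  138   177   119   463 22004] 0.5103 0.0024
wrench 0.0
oil 0.0
yellow 0.0
grey 0.0
```

```bash
python3 -c "
from h import *
state();print(r.hand_in())"
```

```text
t 27.38 [ 0.523  -0.181   0.1976] th 0.0498 tilt [0.0018 0.0013] F [ 0.79 -0.59 -0.85] M [ 0.034  0.024 -0.02 ] w 0.0801 q [-0.55  0.49  1.04  1.93 -0.5   1.01 -0.8 ]
the job is handed in; nothing more can be done
None
```

I tightened the nut in three ratchet strokes of under a quarter turn each, laid the spanner back on the mat and handed the job in at 27.4 s.

**Fit:** I took the steel and black spanner, not the purple one. Its ring went fully down, with the head top at about 86 mm where 85 mm was expected.

**Tightness:** On the third stroke the pull rose from about 0.35 to 0.84 N m, well above the nut's 0.32 N m friction. The pointer stood in the brass at about 0.16 rad, with brass visible on both sides, and never passed it. It sprang back close to rest afterwards.

**Spanner on the mat:** It lies flat, same side up. Its top is an even 23 mm above the table and the mat reads 5 mm, a difference that matches the 18 mm head.

**Other objects:** The cars, the small wrench and the bottle show no change from the first pictures.

**What went less well:**
- The spanner head pitched about 9° down in the fingers while lifting off, so I tilted the tool to level it before laying it down.
- The fingers or the spanner pressed on the mat with about 25 N at touchdown, under the 40 N limit.
- The last placement picture could not be viewed because the viewer limit was reached, so that check rests on depth readings and image differences.

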